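# Put the suturing kit away in the roll-top cabinet

### The arm

A 7-joint arm with a two-finger parallel gripper is mounted at the origin on the work surface. World frame = base frame: x ahead of the robot, y to its left, z up, the work surface at z = 0. Lengths are in m, angles in rad, forces in N, time in s.
With the tool pointing down it reaches from about 0.425 to 0.975 m from the base axis. Payload 16.7 kg.
Tool frame: the origin (TCP) lies between the finger pads; the fingertips stand 11 mm ahead of it and the grasp point (between the pads) lies 8 mm behind it; z points along the fingers, y is the direction in which the jaws open and shut (so a half turn about z gives the same grasp; the last joint's range is limited). The gripper opens to 85 mm and grips with 20 to 120 N. Pads are 22 mm wide; open, the fingers measure 114 mm over their backs; the gripper's body (76 mm by 85 mm) begins 54 mm behind the grasp point. The pads swing forward as they close: fully open they stand 13 mm farther back than shut.
Start: joints at [-1.286, 0.426, 0.074, 1.606, -0.034, 1.111, -0.067], TCP at [0.284, 0.612, 0.242] pointing down, gripper open.
Joint ranges: [-2.85, 2.85], [-0.5, 2.14], [-1.23, 1.37], [0.21, 2.46], [-1.02, 4.16], [0.16, 2.05], [-2.73, 2.73]. Speed limits (rad/s): [1.89, 1.89, 2.39, 2.39, 3.01, 3.01, 3.01].

### API

Orientations are given as [roll, pitch, yaw] about the fixed x, y, z axes, in that order (R = Rz(yaw) Ry(pitch) Rx(roll)).
In Python, from cell import sensors, vision, ticket gives the robot as it stands.
- The arm moves only by the shell command python3 -m pendant 'ROWS' [OPENING] [FORCE]. ROWS is JSON, a list of rows, each a list of 4 numbers: the shift along the world's x, y, z in cm, then the turn about the world's z in rad. In form: [[dx, dy, dz, spin], ...]. A call has 1 to 5 rows; each row is the pose to reach, as a shift and turn from the pose commanded when the call began; what a row does not reach only later rows make up. A row lasts 1/10 s, in which the tool goes at most 50 mm and 8.59 degrees, less where a joint would pass 70% of its speed; a pose out of reach is approached as far as the arm can. A call with a gripper value outside its range is refused whole. OPENING is the opening, from -1 (shut) to 1 (fully open), so that 0 is half open, set as the call begins (- or left out, the last holds). The fingers move at their own pace and stop on an object; FORCE is the grip in N (left out, the last holds). Time passes only in rows, so rows that repeat a pose let the fingers close. It gives the time, the measured TCP pose, the force and the opening at its end, in the units of the state.
- sensors.sense(): the state, without advancing time (a new reading comes with each control period).
- vision.grab_frame(name): name is "scene" or "top" or "wrist"; returns a dict with "img" (420x560x3 uint8, blue, green, red), "range_z" (420x560 float32, m along the optical axis (not along the pixel's ray), 0 where there is no reading), "mtx" (3x3 intrinsics, pixels), "R" (3x3) and "t" (3): a world point X has camera coordinates R X + t; the wrist camera has in their place "tool_from_camera" (4x4, takes a point from camera to tool coordinates, whose origin is the TCP and whose axes are the flange's). Camera axes: x right, y down, z forward; pixel columns grow to the right and rows downward; lengths in m; the calibration is good to about 2 mm. A picture is of the moment at which its call begins: read the wrist's pose just before it.
- ticket.close_job(): hands the job in, once; it reports no verdict.
The state is a dict: "clock": time; "joint_pos": joint angles; "qvel": joint speeds; "joint_efforts": joint torques, N m; "position": TCP position; "tool_rot": TCP orientation; "force": force on the tool from outside, world axes, zero at the start; "torque": the same for the moment, N m; "grip_width": finger opening in m.
Only numpy, scipy, OpenCV 4.12 (cv2) and the standard library are available. Lean on these libraries where they do the work, as an engineer would, in place of code of your own. Each camera call takes 0.05 s, during which the arm holds its last target.

### The job

The practice session is over: swing the lamp from above the roll-top cabinet until its head is over the middle of the orange practice pad, then roll the cabinet's cover fully open. Put all the thread spools, steel instrument cases and the square brown jar that are on the table (however many there are) inside the cabinet, then roll the cover fully shut, leaving the lamp over the pad. Leave the tape roll and the small round bottle where they are.

Things in the scene. Friction and masses are not known exactly. Their poses are not given: they have to be found in the camera images.
- cabinet: Fixed white roll-top cabinet, 362 deep x 404 wide x 247 mm high, half-round ends. Origin: centre of underside; front faces its -x (to the robot). Inside: y from -190 to 190 mm, floor 12 mm above the table, front sill at x = -165 mm (12 thick, top at 34 mm), back wall x = 149 mm. Cover open: the front half (x -159 to 0 mm) is free from above and in front between the ends; the rear stays roofed.
- cabinet_axis (a point): The axis of the cabinet's curved track, at x = 0, y = 0 of the cabinet, 60 mm above the table. The cover turns about the cabinet's y axis through this point.
- cover (a joint): The cabinet's slatted curved tambour cover (grey, quarter-round, outer radius 173 mm, 376 mm wide) on its circular track: angle in rad, 0 = fully down on the sill (shut), 1.8 = rolled fully up and back over the top (open). It stays where it is left; rolling it takes about 2 to 8 N at the grip.
- cover_grip (a point): Grip point on the cover's black handle, 207 mm from the track axis on the cover's middle line: 14 degrees above level in front when shut, 117 degrees (just behind the top) when fully open. The handle bar sticks out radially, 169 to 225 mm from the axis, 18 mm wide (cabinet y), 22 mm thick along the track; pinched across y from above, it can turn between the fingers as they follow the arc.
- lamp_stub (a point): Upright steel stub on the lamp head, 20 mm across, 308 to 346 mm above the table, to pinch from above or push; this point is on its axis at 328 mm. Below hangs a black conical shade (84 mm across, rim at 248 mm) on a level black arm (18 mm wide, top at 308 mm) that swings about a fixed post 265 mm away at the rear, along this point's +x axis. Moves with about 1 N, stays where left.
- pad_centre (a point): Middle of the top of the orange practice pad, a fixed block 100 x 170 x 22 mm on the table with a stitched dark slit. It lies under the circle on which the lamp head swings, within about 20 mm.
- spool_a_mid (a point): Thread spool to put away, standing upright: white thread between two black end flanges, flanges 48 mm across, thread 42 mm across, 60 mm tall, about 90 g. This point is its middle, 30 mm over its foot. The point's z axis is the thing's upright axis. May be absent.
- spool_b_mid (a point): Thread spool to put away, standing upright: white thread between two black end flanges, flanges 48 mm across, thread 42 mm across, 60 mm tall, about 90 g. This point is its middle, 30 mm over its foot. The point's z axis is the thing's upright axis. May be absent.
- case_a_mid (a point): Slim closed bare-steel instrument case to put away, lying flat: 38 mm wide (its x), 95 mm long (its y), 28 mm high (its z), about 160 g. This point is its middle, 14 mm over the underside. The point's z axis is the thing's upright axis. May be absent.
- case_b_mid (a point): Slim closed bare-steel instrument case to put away, lying flat: 38 mm wide (its x), 95 mm long (its y), 28 mm high (its z), about 160 g. This point is its middle, 14 mm over the underside. The point's z axis is the thing's upright axis. May be absent.
- jar_mid (a point): Square brown glass jar to put away, standing upright: 46 x 46 mm (its x and y), 48 mm high, with a round white cap 44 mm across on top, 62 mm tall in all, about 150 g. This point is on its axis, 30 mm over its foot. The point's z axis is the thing's upright axis. May be absent.
- tape: Bystander: a white roll of medical tape lying flat among the things, 68 mm across, 40 mm hole, 24 mm high; origin at the centre of its underside. Stays on the table.
- drops: Bystander: a small brown round bottle with a white cap, 36 mm across, 85 mm tall, to the right of the practice pad; origin at the centre of its underside. Stays on the table.
Things that resemble listed ones, but are neither listed nor needed, are in the scene too. Leave any purple look-alike of the part that bears spool_a_mid alone. What is shaped like the part that bears jar_mid but purple is not meant.

How it is judged:
By the outcome, as a careful person would: the job done as asked, in the order asked, and still so for the second after the job is handed in, with the robot touching nothing.
Of spool_a, spool_b, case_a, case_b, jar only 3 to 4 are there at a start; the rules pass over those that are not, and their reading is None.
At some moment in a run one of spool_a, spool_b, case_a, case_b, jar may be knocked a few centimetres aside while the robot is not near it.
Once in a run the grip may slacken for a moment while it holds something.
It also fails if it takes over 210 s, if anything falls off the work surface, if the arm or the gripper's body presses on something with over 40 N, if the wrist force passes 120 N, or if a joint passes its speed limit or range.

## Working session

There is one attempt and no reset: what is moved stays moved. The work goes in short steps, Python scripts to look and compute and a shell command to move; the robot and the scene stay as the last step left them, time stands still between calls to the robot, and variables do not carry over. Pictures are saved under pics/ and viewed, and the job is handed in when it is done.

```bash
ls; mkdir -p pics; python3 - <<'E'
from cell import sensors,vision
import cv2
s=sensors.sense();print({k:s[k] for k in('clock','position','tool_rot','grip_width','force')})
for n in('scene','top','wrist'):
    f=vision.grab_frame(n);cv2.imwrite(f'pics/{n}0.png',f['img'])
    print(n,f['mtx'].tolist(),f.get('R'),f.get('t'),f.get('tool_from_camera'))
E
```

```text
pics
{'clock': 0.0, 'position': array([0.28421941, 0.61179935, 0.24158569]), 'tool_rot': array([-3.14028082e+00,  1.03953389e-04,  2.70665255e+00]), 'grip_width': 0.08530090099175147, 'force': array([-0.95882431, -0.13506895, -0.68310668])}
scene [[426.1424808594671, 0.0, 276.5916955424501], [0.0, 426.1424808594671, 206.191279569536], [0.0, 0.0, 1.0]] [[ 0.24577643 -0.96929093 -0.00830873]
 [-0.91601238 -0.22944633 -0.32905273]
 [ 0.31704142  0.0884843  -0.944275  ]] [-0.21906731  0.53294856  0.99312766] None
top [[403.03436936991096, 0.0, 284.00748442901045], [0.0, 403.03436936991096, 208.3390324702685], [0.0, 0.0, 1.0]] [[-2.55086432e-03 -9.99767110e-01  2.14294027e-02]
 [-9.94004260e-01  1.92498674e-04 -1.09341179e-01]
 [ 1.09311590e-01 -2.15798321e-02 -9.93773257e-01]] [-0.13103202  0.53516877  1.12571498] None
wrist [[341.21419503409703, 0.0, 275.19616034768774], [0.0, 341.21419503409703, 205.0821996019653], [0.0, 0.0, 1.0]] None None [[ 6.91516057e-04 -9.45769280e-01 -3.24838408e-01  8.36524725e-02]
 [ 9.99999217e-01  9.92783521e-04 -7.61697611e-04 -5.95547664e-04]
 [ 1.04288442e-03 -3.24837627e-01  9.45769226e-01 -1.31785584e-01]
 [ 0.00000000e+00  0.00000000e+00  0.00000000e+00  1.00000000e+00]]
```

View pics/scene0.png

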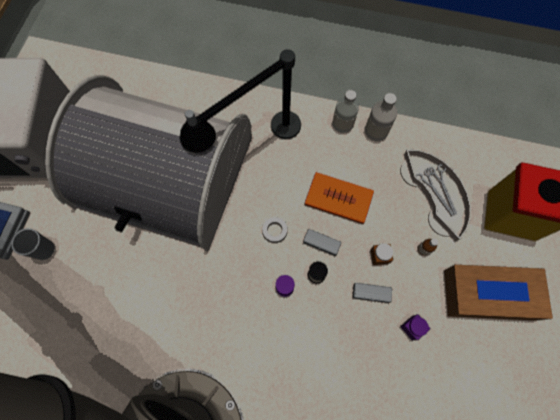

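View pics/top0.png

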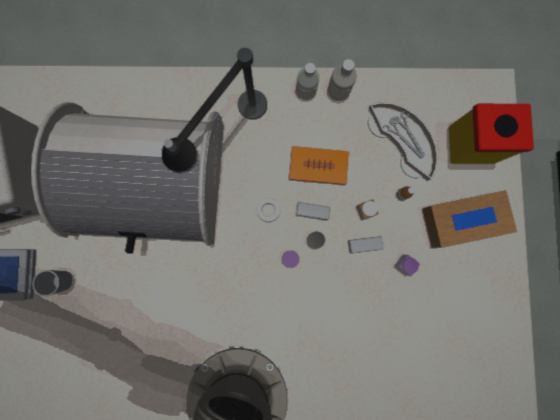

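View pics/wrist0.png

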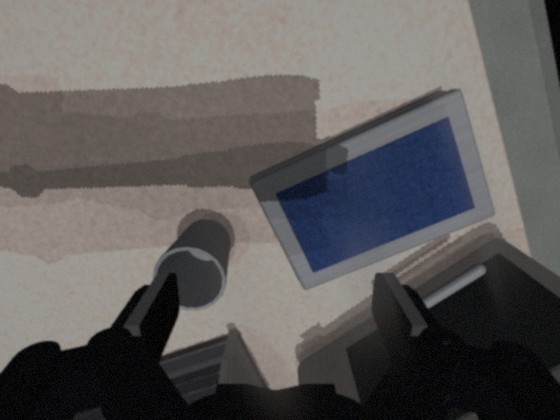

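The pictures show one black-flanged spool (scene 318,271 / top 316,240), two steel cases (scene 322,242 and 372,293 / top 313,211 and 366,244) and the jar (scene 381,254 / top 369,209). The look-alikes are the purple spool (scene 285,286), the purple jar (416,327), the round drops bottle (430,246) and the tape ring (275,230). The lamp head is at top (180,150) and the handle at top (130,242).

```bash
cat > h.py <<'E'
import numpy as np, cv2
from cell import sensors, vision
def grab(n):
    s=sensors.sense(); f=vision.grab_frame(n)
    if n=='wrist':
        from scipy.spatial.transform import Rotation as Ro
        T=np.eye(4);T[:3,:3]=Ro.from_euler('xyz',s['tool_rot']).as_matrix();T[:3,3]=s['position']
        W=T@f['tool_from_camera'];f['R']=W[:3,:3].T;f['t']=-W[:3,:3].T@W[:3,3]
    return f
def ray(f,u,v):
    d=f['R'].T@(np.linalg.inv(f['mtx'])@[u,v,1.]); return -f['R'].T@f['t'], d
def onz(f,u,v,z):
    c,d=ray(f,u,v); return c+d*(z-c[2])/d[2]
def proj(f,X):
    p=f['mtx']@(f['R']@np.asarray(X,float)+f['t']); return p[:2]/p[2]
def cloud(f):
    h,w=f['range_z'].shape;u,v=np.meshgrid(np.arange(w),np.arange(h));z=f['range_z']
    P=np.stack([(u-f['mtx'][0,2])/f['mtx'][0,0]*z,(v-f['mtx'][1,2])/f['mtx'][1,1]*z,z],-1)
    X=(P-f['t'])@f['R'];X[z<=0]=np.nan;return X
def two(fa,pa,fb,pb):
    A=[];b=[]
    for f,p in((fa,pa),(fb,pb)):
        c,d=ray(f,*p);d/=np.linalg.norm(d);M=np.eye(3)-np.outer(d,d);A.append(M);b.append(M@c)
    return np.linalg.lstsq(np.vstack(A),np.hstack(b),rcond=None)[0]
def crop(f,u0,v0,u1,v1,k,name):
    cv2.imwrite('pics/'+name,cv2.resize(f['img'][v0:v1,u0:u1],None,fx=k,fy=k,interpolation=cv2.INTER_CUBIC))
E
python3 - <<'E'
from h import *
for n in('top','scene'):
    f=grab(n);X=cloud(f);print(n)
    if n=='top': pts=dict(spool=(316,240),case1=(313,211),case2=(366,244),jar=(369,208),pad=(319,166),tape=(268,204),drops=(404,191),pspool=(290,259),pjar=(407,265),lampstub=(170,146),handle=(130,242),post=(245,55),tabletest=(330,320),tall=(48,282),blk=(340,80))
    else: pts=dict(spool=(318,271),case1=(322,242),case2=(372,293),jar=(381,254),pad=(339,198),lampstub=(190,117),handle=(125,219),post=(287,58))
    for k,p in pts.items(): print(k,X[p[1],p[0]].round(3))
    if n=='top': crop(f,230,140,430,290,4,'c1.png'); crop(f,90,40,270,260,2.6,'c2.png')
    else: crop(f,230,180,470,350,3.3,'c3.png'); crop(f,40,40,320,250,2.8,'c4.png')
E
```

```text
top
spool [ 0.443 -0.22   0.059]
case1 [ 0.528 -0.215  0.028]
case2 [ 0.433 -0.367  0.024]
jar [ 0.533 -0.37   0.06 ]
pad [ 0.66  -0.234  0.026]
tape [ 0.551 -0.085 -0.001]
drops [ 0.581 -0.471  0.06 ]
pspool [ 0.391 -0.147  0.063]
pjar [ 0.374 -0.471  0.063]
lampstub [0.633 0.115 0.344]
handle [0.437 0.271 0.12 ]
post [ 0.851 -0.039  0.314]
tabletest [ 0.216 -0.264 -0.002]
tall [0.329 0.524 0.033]
blk [ 0.88  -0.285  0.121]
scene
spool [ 0.44  -0.221  0.063]
case1 [ 0.524 -0.216  0.028]
case2 [ 0.425 -0.365  0.029]
jar [ 0.521 -0.365  0.06 ]
pad [ 0.656 -0.235  0.026]
lampstub [0.629 0.114 0.346]
handle [0.438 0.267 0.118]
post [ 0.843 -0.039  0.315]
```

View pics/c1.png

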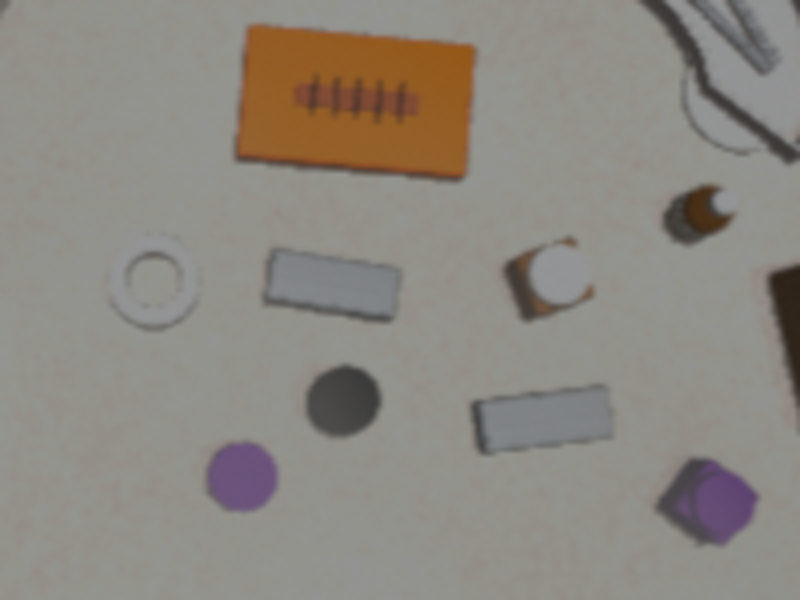

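View pics/c2.png

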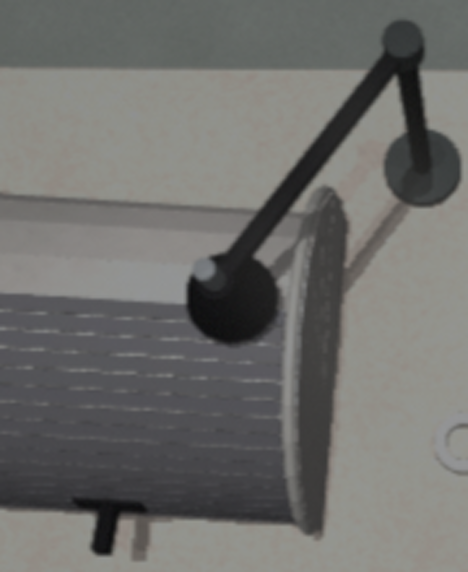

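View pics/c3.png

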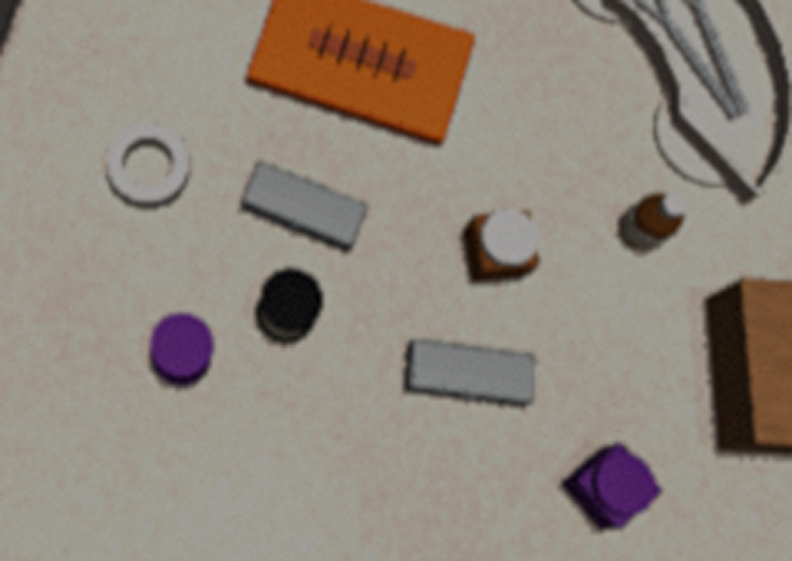

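View pics/c4.png

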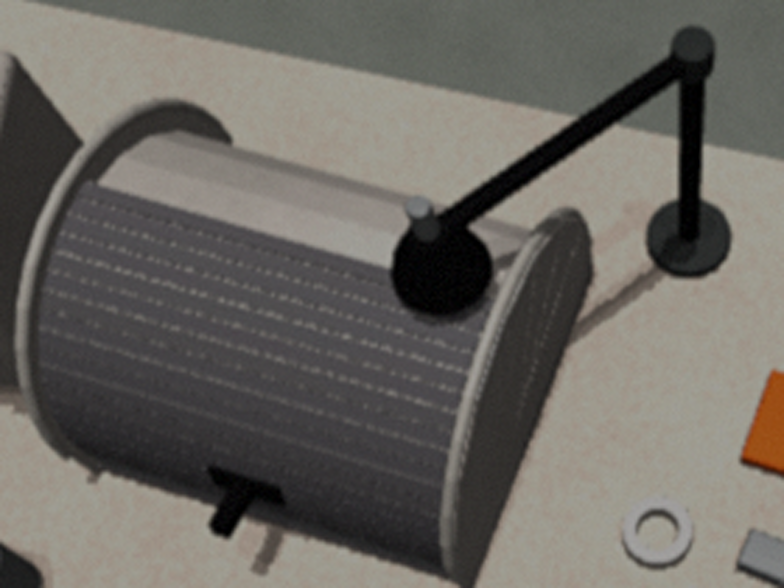

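The crops confirm one spool, two cases and the jar, with only the purple ones as look-alikes. Next I measure the stub, the lamp post, the cabinet and the pad.

```bash
python3 - <<'E'
from h import *
from scipy.optimize import least_squares
ft=grab('top');fs=grab('scene')
# stub: c2 offset 90,40 k2.6 ; c4 offset 40,40 k2.8
pt=(90+203/2.6,40+267/2.6);ps=(40+418/2.8,40+206/2.8)
print('stubtop two',two(ft,pt,fs,ps), onz(ft,*pt,.346),onz(fs,*ps,.346))
pt=(90+403/2.6,40+40/2.6);ps=(40+693/2.8,40+44/2.8)
print('post two',two(ft,pt,fs,ps))
for f in(ft,fs):
    X=cloud(f)
    m=(abs(X[...,0]-.63)<.03)&(abs(X[...,1]-.115)<.03)&(X[...,2]>.335)&(X[...,2]<.36); print('stub cloud',m.sum(),np.median(X[m],0))
    m=(abs(X[...,0]-.845)<.04)&(abs(X[...,1]+.04)<.04)&(X[...,2]>.305)&(X[...,2]<.36); print('post cloud',m.sum(),X[m].mean(0),X[m].min(0),X[m].max(0))
    hsv=cv2.cvtColor(f['img'],cv2.COLOR_BGR2HSV)
    mo=cv2.inRange(hsv,(5,150,80),(20,255,255)); n,l,st,c=cv2.connectedComponentsWithStats(mo)
    for i in range(1,n):
        if st[i,4]>800:
            cc=max(cv2.findContours((l==i).astype(np.uint8),0,2)[0],key=cv2.contourArea)
            r=cv2.minAreaRect(cc); print('pad',c[i],onz(f,*c[i],.022),r)
    # cabinet cover fit
    m=(X[...,0]>.44)&(X[...,0]<.72)&(X[...,1]>.1)&(X[...,1]<.42)&(X[...,2]>.07)&(X[...,2]<.228)
    P=X[m]
    def res(p):
        n=np.array([np.cos(p[0]),np.sin(p[0])]); d=P[:,:2]@n-p[1]; return np.hypot(d,P[:,2]-.06)-.173
    r=least_squares(res,[0,.64],loss='soft_l1',f_scale=.003);print('yaw,d',r.x,len(P),np.median(abs(r.fun)))
    n=np.array([np.cos(r.x[0]),np.sin(r.x[0])]);t=np.array([-n[1],n[0]])
    u=X[...,:2]@n-r.x[1];v=X[...,:2]@t
    m=(u<-.185)&(u>-.24)&(X[...,2]>.09)&(X[...,2]<.14)&(v>.1)&(v<.4)
    print('handle',m.sum(),np.median(u[m]),np.median(v[m]),v[m].min(),v[m].max(),X[m].max(0))
    R=np.hypot(u,X[...,2]-.06)
    m=(R>.176)&(R<.2)&(X[...,2]>.1)&(u<0.02)&(u>-.18);vv=v[m];print('ends',np.percentile(vv,[0,5,25,45,55,75,95,100]).round(3),np.histogram(vv,20))
E
```

```text
stubtop two [0.64261161 0.12234644 0.33453695] [0.6395138  0.11904846 0.346     ] [0.63641271 0.11810924 0.346     ]
post two [ 0.85114264 -0.03843549  0.3123023 ]
stub cloud 77 [0.63755206 0.11747179 0.34452277]
post cloud 329 [ 0.8394016  -0.03033291  0.31167556] [ 0.80521692 -0.05445549  0.3050389 ] [ 8.68114945e-01 -8.82722251e-05  3.20089799e-01]
pad [318.6862069  164.91436782] [ 0.66399753 -0.2339685   0.022     ] ((318.6024475097656, 164.87295532226562), (56.40376663208008, 32.59286880493164), 5.19442892074585)
yaw,d [-0.05631451  0.61058298] 10574 0.0018715783851488421
handle 111 -0.20196834362275345 0.2928756743523954 0.28614433931395894 0.30491905417010157 [0.44017234 0.28192543 0.1290137 ]
ends [0.092 0.095 0.102 0.212 0.486 0.49  0.571 0.593] (array([516,  60,  33,  26,   7,   3,   6,  38,  39,  12,   1,   1,   2,
         3,   3, 437, 113,   0,  41,  82]), array([0.09215351, 0.11719156, 0.14222961, 0.16726766, 0.19230571,
       0.21734376, 0.24238181, 0.26741986, 0.29245791, 0.31749596,
       0.34253401, 0.36757206, 0.39261012, 0.41764817, 0.44268622,
       0.46772427
[... 526 characters left out ...]
2177963256836, 48.49538040161133), 2.6025619506835938)
yaw,d [-0.05761618  0.60822413] 11181 0.0014679686210063159
handle 138 -0.20230297690506446 0.2938203302026966 0.10099122485108374 0.3069559826868349 [0.43972103 0.28341754 0.13017786]
ends [0.094 0.096 0.104 0.291 0.488 0.495 0.607 0.627] (array([640,  76,  47,  31,   6,   3,  26,  65,  38,   2,   5,   3,   3,
         5, 433, 151,   0,  69, 154, 147]), array([0.0938384 , 0.12048641, 0.14713442, 0.17378243, 0.20043043,
       0.22707844, 0.25372645, 0.28037446, 0.30702246, 0.33367047,
       0.36031848, 0.38696648, 0.41361449, 0.4402625 , 0.46691051,
       0.49355851, 0.52020652, 0.54685453, 0.57350253, 0.60015054,
       0.62679855]))
```

```bash
python3 -m pendant '[[0,0,5,0],[0,0,10,-0.1],[2,-3,15,-0.19],[5,-7,18,-0.19],[8,-11.5,18,-0.19]]' 0.2 20; python3 -m pendant '[[3,-4,0,0],[6,-8.2,0,0],[9,-12.4,0,0],[12,-16.6,0,0],[15,-20.8,0,0]]';  python3 -m pendant '[[3,-4,0,0],[6,-8.2,0,0],[9,-12.4,0,0],[12.2,-17.1,0,0],[12.2,-17.1,0,0]]'
```

```text
clock: 0.85
position: [0.3531, 0.5144, 0.4226]
tool_rot: [3.137, -0.001, 2.519]
force: [1.1, 0.0, -0.4]
grip_width: 0.0513
clock: 1.35
position: [0.4999, 0.3093, 0.4194]
tool_rot: [3.141, -0.0, 2.517]
force: [0.2, 0.5, -0.5]
grip_width: 0.0513
clock: 1.85
position: [0.6233, 0.1339, 0.4192]
tool_rot: [-3.14, 0.002, 2.51]
force: [-0.3, -0.0, 0.2]
grip_width: 0.0512
```

```bash
python3 - <<'E'
from h import *
f=grab('wrist');cv2.imwrite('pics/w1.png',f['img']);s=sensors.sense();print(s['position'])
X=cloud(f);m=(abs(X[...,0]-.636)<.03)&(abs(X[...,1]-.118)<.03)&(X[...,2]>.335)&(X[...,2]<.36);print(m.sum(),np.median(X[m],0), X[m].min(0),X[m].max(0))
E
```

```text
[0.62295895 0.13514582 0.4189959 ]
740 [0.63604366 0.12038023 0.3456831 ] [0.62796824 0.1095758  0.33504711] [0.64732569 0.12874269 0.34780789]
```

View pics/w1.png

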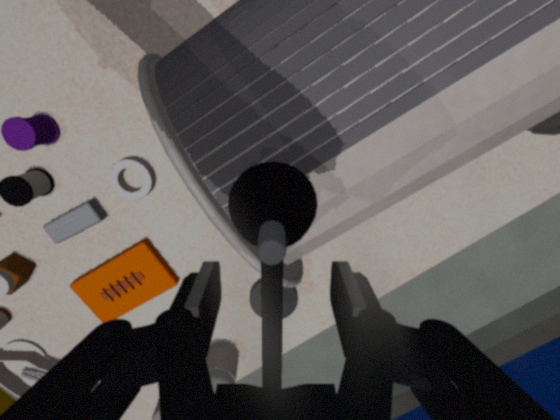

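The wrist view shows the stub at (272,240), with the lamp arm running below between the fingers. I shift onto the stub and go down.

```bash
python3 -m pendant '[[1.4,-1.6,0,0],[1.4,-1.6,0,0],[1.4,-1.6,-3,0],[1.4,-1.6,-6,0],[1.4,-1.6,-6,0]]' 0.2 20; 
```

```text
clock: 2.4
position: [0.633, 0.1255, 0.3556]
tool_rot: [-3.137, -0.004, 2.518]
force: [0.1, 0.6, 0.1]
grip_width: 0.0514
```

```bash
python3 -m pendant '[[0.3,-0.5,0,0],[0.3,-0.5,0,0],[0.3,-0.5,0,0]]' 
```

```text
clock: 2.7
position: [0.6386, 0.1192, 0.3607]
tool_rot: [3.14, 0.001, 2.516]
force: [0.4, -0.6, -0.1]
grip_width: 0.0513
```

```bash
python3 -m pendant '[[0,0,0,0],[0,0,0,0]]' 
```

```text
clock: 2.9
position: [0.6382, 0.1194, 0.3597]
tool_rot: [3.141, 0.0, 2.517]
force: [-0.2, 0.0, -0.2]
grip_width: 0.0513
```

```bash
python3 -m pendant '[[0,0,-2,0],[0,0,-3.3,0],[0,0,-3.3,0],[0,0,-3.3,0]]'; python3 -m pendant '[[0,0,0,0],[0,0,0,0],[0,0,0,0],[0,0,0,0],[0,0,0,0]]' -1 20; python3 - <<'E'
import numpy as np
p=np.array([.851,-.038]);s=np.array([.638,.119]);d=s-p;r=np.hypot(*d);a=np.arctan2(d[1],d[0]);b=np.arctan2(-.2345+.038,.662-.851)+2*np.pi
print(r,a,b)
for k in range(0,21):
    t=a+(b-a)*k/20;q=p+r*np.array([np.cos(t),np.sin(t)]);print(k,((q-s)*100).round(2),round(t-a,3))
E
```

```text
clock: 3.3
position: [0.6381, 0.1193, 0.3263]
tool_rot: [-3.141, -0.0, 2.517]
force: [-0.5, 0.4, -0.2]
grip_width: 0.051
clock: 3.8
position: [0.6383, 0.1193, 0.3268]
tool_rot: [3.141, 0.001, 2.517]
force: [-0.6, -1.0, 5.7]
grip_width: 0.0192
0.26460914572251654 2.5064057900983663 3.9464436158139025
0 [-0. -0.] 0.0
1 [-1.07 -1.57] 0.072
2 [-2.03 -3.22] 0.144
3 [-2.87 -4.93] 0.216
4 [-3.58 -6.7 ] 0.288
5 [-4.17 -8.51] 0.36
6 [ -4.62 -10.36] 0.432
7 [ -4.93 -12.24] 0.504
8 [ -5.11 -14.14] 0.576
9 [ -5.16 -16.04] 0.648
10 [ -5.07 -17.94] 0.72
11 [ -4.84 -19.83] 0.792
12 [ -4.47 -21.7 ] 0.864
13 [ -3.97 -23.54] 0.936
14 [ -3.34 -25.34] 1.008
15 [ -2.59 -27.09] 1.08
16 [ -1.7  -28.78] 1.152
17 [ -0.7 -30.4] 1.224
18 [  0.41 -31.94] 1.296
19 [  1.63 -33.4 ] 1.368
20 [  2.96 -34.77] 1.44
```

Gripped at 19 mm. I swing the lamp along the arc.

```bash
python3 -m pendant '[[-1.07,-1.57,0,0.07],[-2.03,-3.22,0,0.14],[-2.87,-4.93,0,0.21],[-3.58,-6.7,0,0.29],[-4.17,-8.51,0,0.36]]'; python3 -m pendant '[[-0.45,-1.85,0,0.07],[-0.76,-3.73,0,0.14],[-0.94,-5.63,0,0.21],[-0.99,-7.53,0,0.29],[-0.9,-9.43,0,0.36]]'
```

```text
clock: 4.3
position: [0.5962, 0.0339, 0.3267]
tool_rot: [3.141, 0.001, 2.881]
force: [4.8, 0.9, 2.7]
grip_width: 0.0197
clock: 4.8
position: [0.5873, -0.0607, 0.3267]
tool_rot: [3.141, 0.001, -3.043]
force: [3.0, 0.5, 2.5]
grip_width: 0.0191
```

```bash
python3 -m pendant '[[0.23,-1.9,0,0.07],[0.6,-3.76,0,0.14],[1.1,-5.6,0,0.21],[1.73,-7.4,0,0.29],[2.48,-9.15,0,0.36]]'; python3 -m pendant '[[0.9,-1.69,0,0.07],[1.9,-3.3,0,0.14],[3,-4.85,0,0.21],[4.2,-6.3,0,0.29],[5.55,-7.68,0,0.36]]';python3 -m pendant '[[0,0,0,0],[0,0,0,0]]'; python3 - <<'E'
from h import *
for n in('top','scene','wrist'):
    f=grab(n);cv2.imwrite(f'pics/{n}2.png',f['img'])
E
```

```text
clock: 5.3
position: [0.6123, -0.1525, 0.3267]
tool_rot: [-3.141, 0.001, -2.683]
force: [0.8, 2.6, 4.0]
grip_width: 0.0195
clock: 5.8
position: [0.668, -0.2294, 0.3267]
tool_rot: [-3.141, -0.0, -2.323]
force: [-0.6, 1.0, 7.2]
grip_width: 0.0195
clock: 6.0
position: [0.668, -0.2298, 0.3266]
tool_rot: [-3.14, -0.0, -2.328]
force: [0.5, -2.7, 4.4]
grip_width: 0.0191
```

View pics/scene2.png

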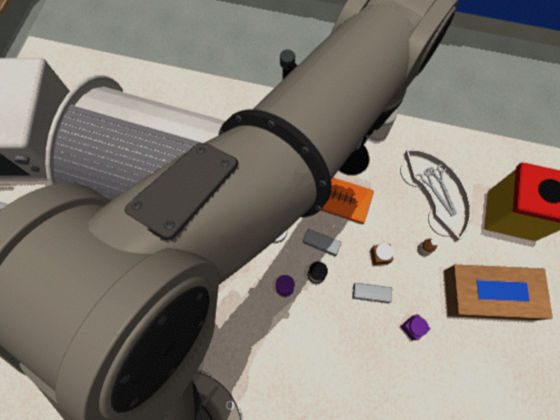

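View pics/wrist2.png

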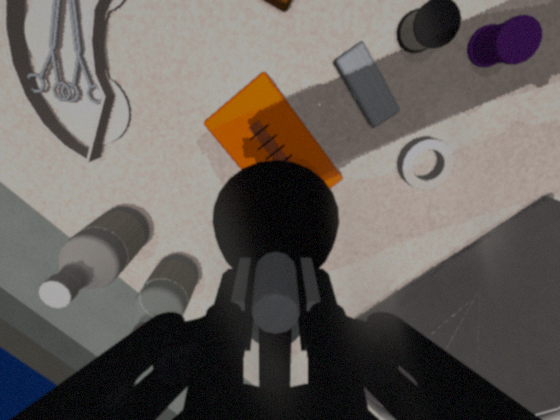

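The lamp head now sits over the pad (stub at .668, -.230; computed target .667, -.229). I release and go to the handle.

```bash
python3 -m pendant '[[0,0,0,0],[0,0,0,0],[0,0,1,0],[0,0,4,0],[0,0,8,0]]' 0.2; python3 -m pendant '[[0,0,3,0],[-1.5,3,3,-0.1],[-3.5,7,3,-0.2],[-5.5,11,3,-0.3],[-7.5,15,3,-0.4]]'; python3 -m pendant '[[-2,4,0,-0.1],[-4,8,0,-0.2],[-6,12,0,-0.3],[-8,16,0,-0.4],[-10,20,0,-0.47]]'; python3 -m pendant '[[-2,4,0,0],[-4.5,8,0,0],[-7,12,-2,0],[-7,15,-4,0],[-7,15,-4,0]]';python3 -m pendant '[[0,0,0,0]]'; python3 - <<'E'
from h import *
for n in('top','scene','wrist'):
    f=grab(n);cv2.imwrite(f'pics/{n}3.png',f['img'])
E
```

```text
clock: 6.65
position: [0.6671, -0.2278, 0.4061]
tool_rot: [3.139, -0.001, -2.326]
force: [1.0, -0.4, 0.3]
grip_width: 0.0511
clock: 7.15
position: [0.5917, -0.077, 0.4367]
tool_rot: [-3.142, 0.0, -2.731]
force: [0.5, 0.8, 0.0]
grip_width: 0.0511
clock: 7.65
position: [0.4915, 0.1231, 0.4371]
tool_rot: [3.141, 0.001, 3.083]
force: [1.0, 0.7, 0.3]
grip_width: 0.0512
clock: 8.15
position: [0.4204, 0.2751, 0.3943]
tool_rot: [-3.14, -0.003, 3.093]
force: [0.2, -0.7, 0.3]
grip_width: 0.0512
clock: 8.25
position: [0.4225, 0.2718, 0.3964]
tool_rot: [-3.141, -0.0, 3.088]
force: [-0.3, -0.3, 0.6]
grip_width: 0.0512
```

View pics/scene3.png

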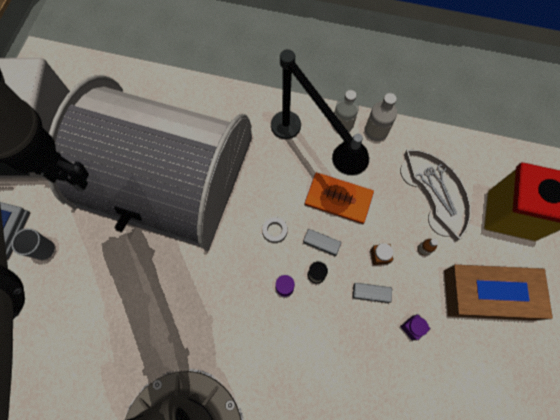

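View pics/wrist3.png

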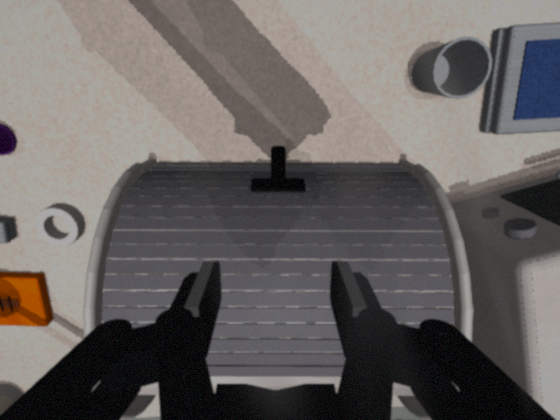

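The lamp hangs over the pad. The handle is at wrist pixel (279,165), and the shade casts its shadow on the pad.

```bash
python3 - <<'E'
from h import *
ft=grab('top');fs=grab('scene');fw=grab('wrist');print(sensors.sense()['position'])
for f in(ft,fs):
    X=cloud(f)
    m=(abs(X[...,0]-.667)<.03)&(abs(X[...,1]+.23)<.03)&(X[...,2]>.335)&(X[...,2]<.36); print('stub',m.sum(),np.median(X[m],0))
X=cloud(fw)
m=(abs(X[...,0]-.42)<.05)&(abs(X[...,1]-.27)<.04)&(X[...,2]>.09)&(X[...,2]<.14)
P=X[m];m2=P[:,0]<.43;print(m.sum(),P[m2].min(0),P[m2].max(0),np.median(P[m2],0))
print(onz(fw,279,150,.118),onz(fw,279,172,.118))
# pad corners
hsv=cv2.cvtColor(fw['img'],cv2.COLOR_BGR2HSV)
E
```

```text
[0.42308898 0.27091616 0.39672469]
stub 73 [ 0.66754863 -0.22843387  0.34369645]
stub 85 [ 0.66487721 -0.22783087  0.34389658]
1929 [0.40636813 0.26464657 0.10882393] [0.42998556 0.2828244  0.12969926] [0.41678115 0.2737387  0.12513087]
[0.41041367 0.27536486 0.118     ] [0.43751708 0.27395257 0.118     ]
```

```bash
python3 -m pendant '[[0.1,0.25,-5,0],[0.1,0.25,-10,0],[0.1,0.25,-15,0],[0.1,0.25,-20,0],[0.1,0.25,-24,0]]'; python3 -m pendant '[[0,0,-3,0],[0,0,-5.4,0],[0,0,-5.4,0],[0,0,-5.4,0]]'; python3 -m pendant '[[0,0,0,0],[0,0,0,0],[0,0,0,0],[0,0,0,0],[0,0,0,0]]' -1 30; python3 - <<'E'
import numpy as np
n=np.array([np.cos(-.057),np.sin(-.057)])
pr=None
for k in range(0,36):
    a=np.radians(14)+1.8*k/35
    u=-.207*np.cos(a);z=.207*np.sin(a); 
    if k==0:u0,z0=u,z
    d=np.array([*((u-u0)*n),z-z0])*100
    if k%5==0 and k: base=d; 
    print(k,round(1.8*k/35,3),d.round(2), (d-pb).round(2) if k else '')
    if k%5==0: pb=d
E
```

```text
clock: 9.05
position: [0.4234, 0.2732, 0.1541]
tool_rot: [-3.141, -0.0, 3.086]
force: [0.8, 0.4, -0.6]
grip_width: 0.0513
clock: 9.45
position: [0.424, 0.274, 0.1027]
tool_rot: [-3.141, -0.0, 3.086]
force: [0.1, 0.4, 0.6]
grip_width: 0.0511
clock: 9.95
position: [0.424, 0.2742, 0.1025]
tool_rot: [3.141, 0.001, 3.086]
force: [1.6, -1.0, 2.4]
grip_width: 0.0175
0 0.0 [ 0. -0.  0.] 
1 0.051 [ 0.28 -0.02  1.03] [ 0.28 -0.02  1.03]
2 0.103 [ 0.62 -0.04  2.04] [ 0.62 -0.04  2.04]
3 0.154 [ 1.01 -0.06  3.03] [ 1.01 -0.06  3.03]
4 0.206 [ 1.44 -0.08  4.  ] [ 1.44 -0.08  4.  ]
5 0.257 [ 1.93 -0.11  4.94] [ 1.93 -0.11  4.94]
6 0.309 [ 2.47 -0.14  5.86] [ 0.53 -0.03  0.92]
7 0.36 [ 3.05 -0.17  6.75] [ 1.12 -0.06  1.81]
8 0.411 [ 3.67 -0.21  7.61] [ 1.74 -0.1   2.67]
9 0.463 [ 4.34 -0.25  8.44] [ 2.41 -0.14  3.5 ]
10 0.514 [ 5.05 -0.29  9.23] [ 3.12 -0.18  4.29]
11 0.566 [ 5.8  -0.33  9.99] [ 0.75 -0.04  0.75]
12 0.617 [ 6.59 -0.38 10.7 ] [ 1.54 -0.09  1.47]
13 0.669 [ 7.42 -0.42 11.37] [ 2.36 -0.13  2.14]
14 0.72 [ 8.27 -0.47 12.  ] [ 3.22 -0.18  2.77]
15 0.771 [ 9.16 -0.52 12.58] [ 4.11 -0.23 
[... 282 characters left out ...]
1.02 -0.06  0.29]
22 1.131 [16.05 -0.92 15.3 ] [ 2.06 -0.12  0.52]
23 1.183 [17.1  -0.98 15.48] [ 3.11 -0.18  0.7 ]
24 1.234 [18.15 -1.04 15.6 ] [ 4.16 -0.24  0.82]
25 1.286 [19.21 -1.1  15.68] [ 5.22 -0.3   0.89]
26 1.337 [20.27 -1.16 15.69] [ 1.06 -0.06  0.02]
27 1.389 [21.34 -1.22 15.65] [ 2.12 -0.12 -0.02]
28 1.44 [22.39 -1.28 15.56] [ 3.18 -0.18 -0.12]
29 1.491 [23.45 -1.34 15.41] [ 4.24 -0.24 -0.26]
30 1.543 [24.49 -1.4  15.21] [ 5.28 -0.3  -0.47]
31 1.594 [25.52 -1.46 14.95] [ 1.03 -0.06 -0.26]
32 1.646 [26.54 -1.51 14.65] [ 2.05 -0.12 -0.56]
33 1.697 [27.54 -1.57 14.29] [ 3.05 -0.17 -0.92]
34 1.749 [28.52 -1.63 13.88] [ 4.03 -0.23 -1.33]
35 1.8 [29.48 -1.68 13.41] [ 4.99 -0.28 -1.8 ]
```

Gripped at 17.5 mm. I roll the cover along the arc.

```bash
python3 -m pendant '[[0.28,-0.02,1.03,0],[0.62,-0.04,2.04,0],[1.01,-0.06,3.03,0],[1.44,-0.08,4,0],[1.93,-0.11,4.94,0]]'; python3 -m pendant '[[0.53,-0.03,0.92,0],[1.12,-0.06,1.81,0],[1.74,-0.1,2.67,0],[2.41,-0.14,3.5,0],[3.12,-0.18,4.29,0]]'; python3 -m pendant '[[0.75,-0.04,0.75,0],[1.54,-0.09,1.47,0],[2.36,-0.13,2.14,0],[3.22,-0.18,2.77,0],[4.11,-0.23,3.35,0]]'
```

```text
clock: 10.45
position: [0.4429, 0.273, 0.152]
tool_rot: [-3.141, -0.001, 3.087]
force: [1.4, 3.6, -8.9]
grip_width: 0.0177
clock: 10.95
position: [0.4745, 0.2711, 0.195]
tool_rot: [-3.141, -0.0, 3.087]
force: [-0.7, 3.9, -7.4]
grip_width: 0.0173
clock: 11.45
position: [0.5159, 0.2686, 0.2284]
tool_rot: [-3.141, -0.0, 3.087]
force: [-3.3, 1.5, -5.9]
grip_width: 0.0171
```

```bash
python3 -m pendant '[[0.92,-0.05,0.54,0],[1.86,-0.11,1.03,0],[2.83,-0.16,1.47,0],[3.82,-0.22,1.86,0],[4.82,-0.28,2.2,0]]'; python3 -m pendant '[[1.02,-0.06,0.29,0],[2.06,-0.12,0.52,0],[3.11,-0.18,0.7,0],[4.16,-0.24,0.82,0],[5.22,-0.3,0.89,0]]'; python3 -m pendant '[[1.06,-0.06,0.02,0],[2.12,-0.12,-0.02,0],[3.18,-0.18,-0.12,0],[4.24,-0.24,-0.26,0],[5.28,-0.3,-0.47,0]]'; python3 -m pendant '[[1.03,-0.06,-0.26,0],[2.05,-0.12,-0.56,0],[3.05,-0.17,-0.92,0],[4.03,-0.23,-1.33,0],[4.99,-0.28,-1.8,0]]'
```

```text
clock: 11.95
position: [0.5644, 0.2657, 0.2502]
tool_rot: [-3.141, -0.0, 3.086]
force: [-3.7, -2.1, -4.4]
grip_width: 0.0173
clock: 12.45
position: [0.6168, 0.2625, 0.2592]
tool_rot: [-3.141, 0.0, 3.086]
force: [-5.1, -2.4, -1.7]
grip_width: 0.0176
clock: 12.95
position: [0.6699, 0.2593, 0.2547]
tool_rot: [-3.141, 0.001, 3.086]
force: [-3.2, -3.5, 2.1]
grip_width: 0.0175
clock: 13.45
position: [0.7201, 0.2563, 0.2367]
tool_rot: [-3.141, 0.002, 3.086]
force: [-1.0, -5.2, 4.5]
grip_width: 0.0174
```

```bash
python3 -m pendant '[[0.3,0,-0.15,0],[0.6,0,-0.3,0],[0.6,0,-0.3,0]]';python3 -m pendant '[[0,0,0,0],[0.3,0,-0.15,0],[0.3,0,-0.15,0]]'
```

```text
clock: 13.75
position: [0.7264, 0.2559, 0.2333]
tool_rot: [-3.141, 0.002, 3.085]
force: [4.8, -5.7, -0.6]
grip_width: 0.0176
clock: 14.05
position: [0.7284, 0.2558, 0.2321]
tool_rot: [-3.14, 0.001, 3.086]
force: [-4.5, -8.1, 6.8]
grip_width: 0.0177
```

```bash
python3 -m pendant '[[0.2,0,-0.1,0],[0.4,0,-0.2,0],[0.4,0,-0.2,0]]'; python3 - <<'E'
from h import *
for n in('top','scene'):
    f=grab(n);cv2.imwrite(f'pics/{n}4.png',f['img'])
E
```

```text
clock: 14.35
position: [0.7295, 0.2558, 0.2315]
tool_rot: [-3.139, -0.005, 3.086]
force: [-34.7, -13.9, 28.5]
grip_width: 0.0175
```

View pics/scene4.png

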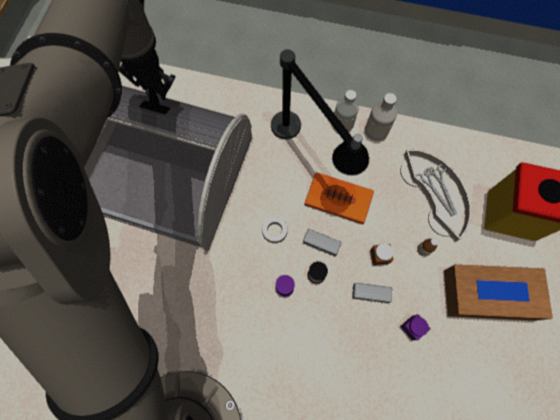

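The cover is against its open stop (force jumped to 45 N). I ease off, release and move out to the objects.

```bash
python3 -m pendant '[[-0.4,0,0.2,0],[-0.4,0,0.2,0]]' ; python3 -m pendant '[[0,0,0,0],[0,0,0,0],[0,0,3,0],[0,0,7,0],[-2,0,12,0]]' 0.3; python3 -m pendant '[[-3,-3,2,0],[-6,-6.5,2,0],[-9,-10,2,0],[-12,-13.5,2,0],[-15,-17,2,0]]';  python3 -m pendant '[[-2,-4,0,0],[-4,-8,0,0],[-6,-12,0,0],[-8,-16,0,0],[-9,-20,0,0]]'; python3 -m pendant '[[-1,-4,0,0],[-1,-8,0,0],[-1,-8,0,0]]'; python3 - <<'E'
from h import *
for n in('top','scene','wrist'):
    f=grab(n);cv2.imwrite(f'pics/{n}5.png',f['img'])
E
```

```text
clock: 14.65
position: [0.7285, 0.2558, 0.2322]
tool_rot: [-3.14, 0.002, 3.086]
force: [-0.6, -5.8, 1.9]
grip_width: 0.0176
clock: 15.15
position: [0.7096, 0.257, 0.3475]
tool_rot: [-3.14, -0.001, 3.086]
force: [0.4, 0.7, 0.6]
grip_width: 0.0555
clock: 15.65
position: [0.5579, 0.0863, 0.3683]
tool_rot: [3.141, 0.001, 3.087]
force: [0.7, -0.2, 0.5]
grip_width: 0.0554
clock: 16.15
position: [0.4678, -0.1142, 0.3687]
tool_rot: [3.141, 0.002, 3.087]
force: [0.7, 0.4, -0.0]
grip_width: 0.0557
clock: 16.45
position: [0.4582, -0.1977, 0.3687]
tool_rot: [-3.14, 0.002, 3.081]
force: [0.7, 0.5, 0.4]
grip_width: 0.0554
```

View pics/scene5.png

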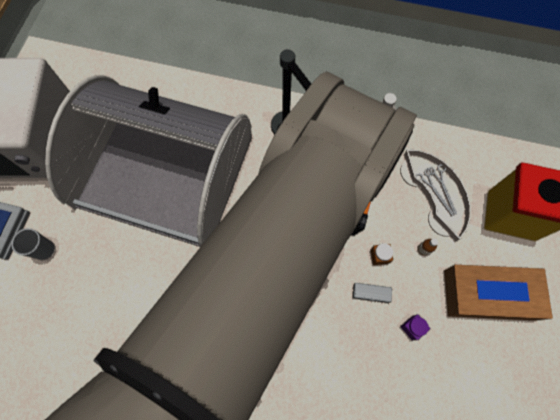

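View pics/wrist5.png

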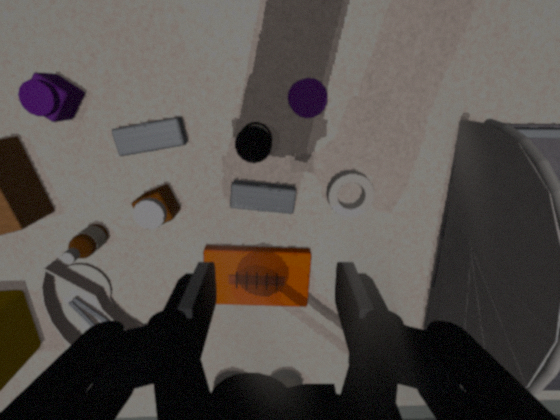

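The cabinet is open and the wrist view shows everything: spool (254,141), cases (263,197) and (149,135), jar (152,205), purple ones at (307,97) and (45,95), tape (349,190). I measure the objects from this view.

```bash
cat > m.py <<'E'
from h import *
def meas(f,lo=.016,box=(.3,.64,-.55,.02)):
    X=cloud(f);z=X[...,2]
    m=((z>lo)&(z<.1)&(X[...,0]>box[0])&(X[...,0]<box[1])&(X[...,1]>box[2])&(X[...,1]<box[3])).astype(np.uint8)
    m=cv2.morphologyEx(m,cv2.MORPH_OPEN,np.ones((3,3)))
    n,l,st,c=cv2.connectedComponentsWithStats(m)
    for i in range(1,n):
        if st[i,4]<60: continue
        P=X[l==i];zt=np.percentile(P[:,2],95);T=P[P[:,2]>zt-.006]
        r=cv2.minAreaRect((T[:,:2]*1000).astype(np.float32));b=cv2.boxPoints(r)
        e=[b[1]-b[0],b[2]-b[1]];e=max(e,key=np.linalg.norm)
        print('px',c[i].round().astype(int),'top',zt.round(3),'xy',np.round(np.array(r[0])/1000,4),'size',np.round(r[1],0),'long-axis',round(float(np.arctan2(e[1],e[0])%np.pi),3),'bgr',f['img'][l==i].mean(0).round())
if __name__=='__main__':
    import sys
    f=grab(sys.argv[1]);print(sensors.sense()['position']);meas(f)
E
python3 m.py wrist; echo; python3 m.py top; sed -n 1,1p m.py >/dev/null
```

```text
[ 0.45929201 -0.19191384  0.36809878]
px [47 97] top 0.064 xy [ 0.3705 -0.4823] size [43. 42.] long-axis 1.481 bgr [63. 19. 48.]
px [307  98] top 0.062 xy [ 0.3897 -0.1497] size [46. 47.] long-axis 3.108 bgr [51. 16. 39.]
px [148 136] top 0.03 xy [ 0.4299 -0.3678] size [39. 94.] long-axis 1.679 bgr [98. 96. 94.]
px [253 144] top 0.062 xy [ 0.443  -0.2217] size [45. 47.] long-axis 3.081 bgr [11. 11. 11.]
px [350 195] top 0.026 xy [ 0.5306 -0.0868] size [66. 66.] long-axis 0.943 bgr [113. 116. 120.]
px [262 198] top 0.03 xy [ 0.5278 -0.2165] size [95. 40.] long-axis 1.417 bgr [89. 87. 86.]
px [153 209] top 0.063 xy [ 0.5303 -0.3725] size [43. 43.] long-axis 0.117 bgr [76. 83. 91.]
px [ 26 209] top 0.075 xy [ 0.5176 -0.5457] size [42.  9.] long-axis 0.059 bgr [17. 28. 41.]
px [ 83 245] top 0.086 xy [ 0.5779 -0.4836] size [17. 18.] long-axis 1.613 bgr [41. 52. 64.]
px [253 258] top 0.024 xy [ 0.6288 -0.2319] size [169.  32.] long-axis 1.49 bgr [ 13.  57. 113.]
px [ 60 274] top 0.032 xy [ 0.6352 -0.5444] size [14.  6.] long-axis 0.701 bgr [60. 63. 68.]

[ 0.45929194 -0.19171576  0.36806195]
px [296 176] top 0.025 xy [ 0.6296 -0.1673] size [15. 35.] long-axis 1.584 bgr [ 46. 102. 160.]
px [409 192] top 0.086 xy [ 0.5799 -0.4833] size [16. 18.] long-axis 2.018 bgr [ 92. 102. 113.]
px [268 210] top 0.026 xy [ 0.5313 -0.0872] size [64. 66.] long-axis 1.582 bgr [154. 155. 155.]
px [430 213] top 0.075 xy [ 0.5202 -0.5455] size [34.  8.] long-axis 0.024 bgr [38. 53. 70.]
px [408 265] top 0.063 xy [ 0.3723 -0.4822] size [40. 41.] long-axis 3.132 bgr [112.  77.  99.]
```

The measurements agree with the task's sizes. I take the spool first, with the jaws along y.

```bash
python3 -m pendant '[[-1.6,-3,0,0],[-1.6,-3,-5,0],[-1.6,-3,-10,0],[-1.6,-3,-15,0],[-1.6,-3,-20,0]]' 0.5 40;python3 -m pendant '[[0,0,-3,0],[0,0,-6,0],[0,0,-8,0],[0,0,-8,0]]'
```

```text
clock: 17.2
position: [0.4432, -0.2217, 0.1666]
tool_rot: [-3.142, 0.001, 3.089]
force: [1.2, 0.3, -1.2]
grip_width: 0.0639
clock: 17.6
position: [0.4419, -0.2213, 0.0859]
tool_rot: [3.141, -0.004, 3.088]
force: [0.4, 0.4, 0.1]
grip_width: 0.0639
```

```bash
python3 -m pendant '[[0.05,0,0,0],[0.1,0,-3,0],[0.1,0,-6.3,0],[0.1,0,-6.3,0],[0.1,0,-6.3,0]]' ; python3 -m pendant '[[0,0,0,0],[0,0,0,0],[0,0,0,0],[0,0,0,0],[0,0,0,0]]' -1 50
```

```text
clock: 18.1
position: [0.4443, -0.2229, 0.0263]
tool_rot: [-3.142, 0.0, 3.087]
force: [-0.8, -0.5, 1.1]
grip_width: 0.0641
clock: 18.6
position: [0.4448, -0.2228, 0.0262]
tool_rot: [-3.141, 0.002, 3.087]
force: [-1.6, 2.4, 12.3]
grip_width: 0.0434
```

```bash
python3 -m pendant '[[0,0,4,0],[0,0,9,0],[0,0,14,0],[0,0,19,0],[0,0,24,0]]' ; python3 -m pendant '[[0,2,5,0],[0,6,7,0],[0,10.5,7,0],[0,15,7,0],[0,19.5,7,0]]'; python3 -m pendant '[[1,4.5,0,0],[2,9,0,0],[3,13.5,0,0],[4,18,0,0],[5,22.5,0,0]]'; python3 -m pendant '[[1,4.5,0,0],[2,9,0,0],[3,13.5,0,0],[4.5,18,0,0],[5.2,19.3,0,0]]'; python3 -m pendant '[[0,0,0,0],[0,0,0,0]]'
```

```text
clock: 19.1
position: [0.4431, -0.2228, 0.2678]
tool_rot: [-3.141, 0.001, 3.086]
force: [1.2, 0.4, -1.4]
grip_width: 0.0438
clock: 19.6
position: [0.4431, -0.0262, 0.3359]
tool_rot: [3.141, 0.001, 3.086]
force: [1.2, 0.2, -1.7]
grip_width: 0.0439
clock: 20.1
position: [0.4937, 0.1988, 0.3357]
tool_rot: [3.141, 0.001, 3.086]
force: [1.0, -0.6, -1.2]
grip_width: 0.0436
clock: 20.6
position: [0.5449, 0.395, 0.3345]
tool_rot: [3.141, -0.001, 3.091]
force: [-1.1, -1.5, -1.5]
grip_width: 0.0435
clock: 20.8
position: [0.5457, 0.3898, 0.335]
tool_rot: [-3.141, -0.0, 3.087]
force: [1.3, -0.6, -0.6]
grip_width: 0.0438
```

```bash
python3 -m pendant '[[0,0,-5,0],[0,0,-10,0],[0,0,-15,0],[0,0,-20,0],[0,0,-24,0]]' ; python3 -m pendant '[[0,0,-2,0],[0,0,-4,0],[0,0,-5.5,0],[0,0,-5.5,0]]'; python3 - <<'E'
from h import *
f=grab('scene');cv2.imwrite('pics/s6.png',f['img'])
E
```

```text
clock: 21.3
position: [0.5453, 0.3883, 0.0933]
tool_rot: [-3.14, -0.0, 3.085]
force: [0.4, 1.3, -1.5]
grip_width: 0.044
clock: 21.7
position: [0.5453, 0.389, 0.039]
tool_rot: [-3.14, -0.001, 3.086]
force: [-0.4, 0.1, -0.2]
grip_width: 0.043
```

View pics/s6.png

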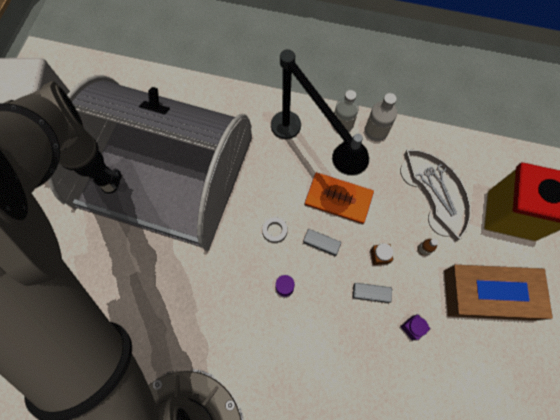

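The spool is held just over the cabinet floor at (110,182). I release it and go back for the jar.

```bash
python3 -m pendant '[[0,0,-0.1,0],[0,0,-0.1,0],[0,0,-0.1,0],[0,0,2,0],[0,0,5,0]]' 0.5; python3 -m pendant '[[0,0,5,0],[0,0,10,0],[0,0,15,0],[0,0,20,0],[0,0,26,0]]' 0.5; python3 -m pendant '[[-1,-4.5,2,0],[-2,-9,2,0],[-3,-13.5,2,0],[-4,-18,2,0],[-5,-22.5,2,0]]'; python3 -m pendant '[[-0.8,-4.5,0,0],[-1.6,-9,0,0],[-2.4,-13.5,0,0],[-3.2,-18,0,0],[-4,-22.5,0,0]]';  python3 -m pendant '[[0,-4.5,0,0],[0,-9,0,0],[0,-13.5,0,0],[0,-18,0,0],[0,-22,0,0]]'; python3 -m pendant '[[0,0,0,0]]';python3 m.py wrist;  python3 - <<'E'
from h import *
for n in('wrist','scene'):
    f=grab(n);cv2.imwrite(f'pics/{n}7.png',f['img'])
E
```

```text
clock: 22.25
position: [0.5454, 0.3889, 0.0904]
tool_rot: [-3.14, -0.001, 3.086]
force: [-0.3, -5.3, -2.5]
grip_width: 0.0643
clock: 22.75
position: [0.5455, 0.3897, 0.3443]
tool_rot: [3.14, 0.002, 3.086]
force: [0.7, 0.7, -0.4]
grip_width: 0.0642
clock: 23.25
position: [0.495, 0.1632, 0.3617]
tool_rot: [3.14, 0.002, 3.086]
force: [0.8, -0.2, 0.7]
grip_width: 0.0641
clock: 23.75
position: [0.4549, -0.0617, 0.3616]
tool_rot: [3.141, 0.003, 3.086]
force: [0.6, -0.7, 0.3]
grip_width: 0.0638
clock: 24.25
position: [0.4551, -0.2821, 0.3617]
tool_rot: [-3.141, 0.003, 3.086]
force: [0.8, 0.6, 0.5]
grip_width: 0.0641
clock: 24.35
position: [0.4542, -0.2849, 0.3614]
tool_rot: [-3.14, 0.002, 3.08]
force: [-0.2, 0.6, 1.1]
grip_width: 0.0639
[ 0.45485508 -0.28217081  0.36113827]
px [117  97] top 0.064 xy [ 0.3706 -0.4827] size [44. 42.] long-axis 1.503 bgr [67. 21. 51.]
px [382  97] top 0.062 xy [ 0.3899 -0.15  ] size [47. 47.] long-axis 2.516 bgr [78. 27. 60.]
px [214 137] top 0.03 xy [ 0.43   -0.3684] size [39. 95.] long-axis 1.693 bgr [89. 86. 85.]
px [416 195] top 0.025 xy [ 0.5302 -0.0873] size [67. 66.] long-axis 1.51 bgr [109. 111. 113.]
px [326 199] top 0.03 xy [ 0.5276 -0.2167] size [95. 39.] long-axis 1.404 bgr [92. 90. 90.]
px [218 210] top 0.063 xy [ 0.5302 -0.372 ] size [42. 43.] long-axis 3.054 bgr [82. 86. 94.]
px [ 90 211] top 0.076 xy [ 0.5157 -0.5462] size [44.  8.] long-axis 0.077 bgr [17. 29. 42.]
px [145 247] top 0.086 xy [ 0.5779 -0.4833] size [17. 17.] long-axis 1.604 bgr [42. 53. 64.]
px [311 260] top 0.024 xy [ 0.6235 -0.2334] size [170.  33.] long-axis 1.57 bgr [  9.  54. 110.]
px [118 277] top 0.032 xy [ 0.6356 -0.5447] size [16.  4.] long-axis 0.893 bgr [60. 63. 67.]
```

View pics/wrist7.png

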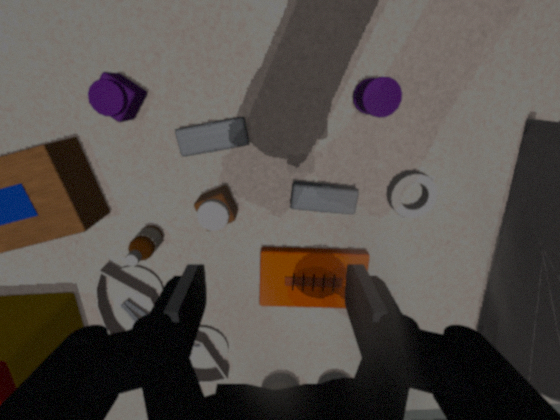

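View pics/scene7.png

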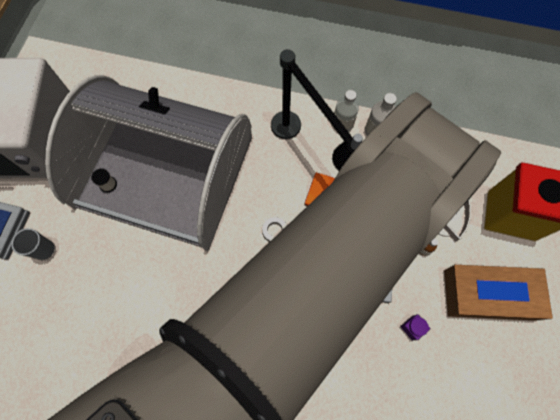

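The spool stands in the cabinet at (103,180). Next is the jar's orientation.

```bash
python3 -m pendant '[[1,-3,-2,0],[2,-6,-5,0],[4,-9,-8,0],[4,-9,-8,0],[4,-9,-8,0]]' 0.7; python3 -m pendant '[[0,0,0,0],[0,0,0,0]]'; python3 - <<'E'
from h import *
f=grab('wrist');X=cloud(f);z=X[...,2]
near=(np.hypot(X[...,0]-.53,X[...,1]+.372)<.06)
for lo,hi in((.041,.052),(.01,.055),(.057,.07)):
    P=X[near&(z>lo)&(z<hi)];print(lo,len(P)); 
    if len(P)>10: print(cv2.minAreaRect((P[:,:2]*1000).astype(np.float32)),P.min(0),P.max(0))
p=proj(f,[.53,-.372,.05]).astype(int);print(p)
u,v=p;crop(f,max(u-60,0),max(v-60,0),u+60,v+60,5,'jar.png')
E
```

```text
clock: 25.0
position: [0.4961, -0.3687, 0.2795]
tool_rot: [3.141, -0.002, 3.088]
force: [0.9, 0.3, 1.2]
grip_width: 0.0727
clock: 25.2
position: [0.4962, -0.3689, 0.2817]
tool_rot: [-3.142, 0.003, 3.088]
force: [0.5, -0.3, -0.2]
grip_width: 0.0728
0.041 409
((530.1575927734375, -372.90216064453125), (45.78683090209961, 45.988399505615234), 19.436979293823242) [ 0.50259423 -0.40055819  0.04103454] [ 0.55744551 -0.34595214  0.05195728]
0.01 703
((529.980224609375, -372.96478271484375), (46.16318893432617, 45.988399505615234), 19.436979293823242) [ 0.50242967 -0.40055819  0.01007691] [ 0.55744551 -0.34524631  0.05492149]
0.057 1203
((530.3310546875, -373.0887451171875), (42.6367301940918, 43.045902252197266), 51.46053695678711) [ 0.50833401 -0.39455022  0.05711831] [ 0.55201385 -0.35109397  0.06470054]
[274 198]
```

View pics/jar.png

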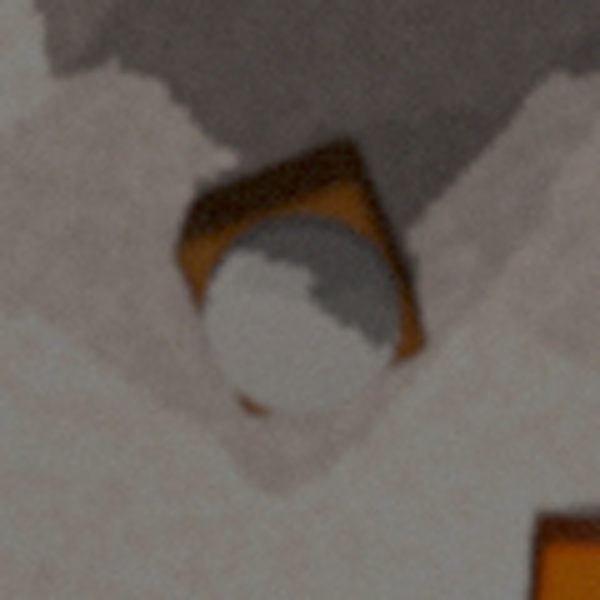

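The jar is centred at (.530, -.373), with its faces turned 19.4°. I spin by +0.39 and descend.

```bash
python3 -m pendant '[[1.5,-0.2,0,0.13],[3.4,-0.4,0,0.26],[3.4,-0.4,-5,0.39],[3.4,-0.4,-10,0.39],[3.4,-0.4,-14,0.39]]'; python3 -m pendant '[[0,0,-1,0],[0,0,-3,0],[0,0,-6,0],[0,0,-6,0],[0,0,-6,0]]' 0.6
```

```text
clock: 25.75
position: [0.5298, -0.3728, 0.1389]
tool_rot: [-3.142, 0.001, -2.805]
force: [0.8, -0.4, 0.2]
grip_width: 0.0726
clock: 26.25
position: [0.5305, -0.3741, 0.082]
tool_rot: [-3.141, 0.001, -2.806]
force: [-0.2, 0.1, 1.6]
grip_width: 0.0686
```

```bash
python3 -m pendant '[[0,0.1,-3,0],[0,0.1,-6,0],[0,0.1,-6,0],[0,0.1,-6,0]]'; python3 -m pendant '[[0,0,0,0],[0,0,0,0],[0,0,0,0],[0,0,0,0],[0,0,0,0]]' -1 50
```

```text
clock: 26.65
position: [0.5305, -0.3734, 0.0221]
tool_rot: [-3.14, 0.001, -2.807]
force: [-0.2, -0.1, 0.6]
grip_width: 0.0685
clock: 27.15
position: [0.5309, -0.3735, 0.0224]
tool_rot: [-3.14, 0.002, -2.807]
force: [-2.3, 2.5, 11.5]
grip_width: 0.0455
```

```bash
python3 -m pendant '[[0,0,4,0],[0,0,9,0],[-1,0,14,0],[-3,0,19,0],[-5,0,24,0]]'; python3 -m pendant '[[-0.5,2,5,-0.05],[-1,6,8,-0.1],[-1,10.5,8,-0.15],[-1,15,8,-0.2],[-1,19.5,8,-0.25]]'; python3 -m pendant '[[0,4.5,0,-0.05],[0,9,0,-0.1],[0,13.5,0,-0.14],[0,18,0,-0.14],[1,22.5,0,-0.14]]'; python3 -m pendant '[[2,4.5,0,0],[4,9,0,0],[5,13.5,0,0],[6,18,0,0],[6.2,22.5,0,0]]'; python3 -m pendant '[[0,3.6,0,0],[0,3.6,0,0],[0,3.6,0,0]]'
```

```text
clock: 27.65
position: [0.4823, -0.3727, 0.2551]
tool_rot: [-3.141, 0.001, -2.806]
force: [0.9, -0.6, -1.6]
grip_width: 0.045
clock: 28.15
position: [0.4724, -0.1762, 0.3335]
tool_rot: [-3.141, 0.002, -3.059]
force: [1.5, 0.7, -2.0]
grip_width: 0.0457
clock: 28.65
position: [0.482, 0.0486, 0.3335]
tool_rot: [3.141, 0.002, 3.086]
force: [1.1, -1.2, -0.9]
grip_width: 0.0451
clock: 29.15
position: [0.5456, 0.2736, 0.333]
tool_rot: [3.141, 0.001, 3.086]
force: [0.6, 0.0, -2.0]
grip_width: 0.0457
clock: 29.45
position: [0.5447, 0.3087, 0.3326]
tool_rot: [-3.141, 0.001, 3.088]
force: [0.4, -1.0, -1.6]
grip_width: 0.0451
```

```bash
python3 -m pendant '[[0,0,-5,0],[0,-0.2,-10,0],[0,-0.2,-15,0],[0,-0.2,-20,0],[0,-0.2,-25,0]]'; python3 -m pendant '[[0,0,-2,0],[0,0,-4.7,0],[0,0,-4.7,0],[0,0,-4.7,0]]'; python3 -m pendant '[[0,0,0,0],[0,0,0,0],[0,0,0,0],[0,0,2,0],[0,0,5,0]]' 0.35; python3 -m pendant '[[0,0,5,0],[0,0,10,0],[0,0,15,0],[0,0,20,0],[0,0,25,0]]'
```

```text
clock: 29.95
position: [0.5458, 0.3046, 0.0816]
tool_rot: [3.141, 0.002, 3.085]
force: [0.7, 0.6, -1.6]
grip_width: 0.0453
clock: 30.35
position: [0.5457, 0.3049, 0.0355]
tool_rot: [-3.141, 0.0, 3.085]
force: [-0.2, 0.4, -2.1]
grip_width: 0.0451
clock: 30.85
position: [0.5441, 0.3057, 0.0844]
tool_rot: [-3.14, -0.002, 3.087]
force: [-0.1, 0.5, 0.4]
grip_width: 0.0574
clock: 31.35
position: [0.5446, 0.3059, 0.3378]
tool_rot: [3.141, 0.001, 3.087]
force: [-0.1, 0.9, -0.4]
grip_width: 0.0574
```

The jar is placed. I return and re-measure the cases.

```bash
python3 -m pendant '[[-2,-4.5,2,0],[-4,-9,2,0],[-6,-13.5,2,0],[-8,-18,2,0],[-9,-22.5,2,0]]'; python3 -m pendant '[[0,-4.5,0,0],[0,-9,0,0],[0,-13.5,0,0],[0,-18,0,0],[0,-22.5,0,0]]'; python3 -m pendant '[[0,-4.5,0,0],[0,-9,0,0],[0,-13.5,0,0],[0,-13.5,0,0]]';python3 m.py wrist;  python3 - <<'E'
from h import *
print(sensors.sense()['joint_pos'])
for n in('wrist','scene'):
    f=grab(n);cv2.imwrite(f'pics/{n}8.png',f['img'])
E
```

```text
clock: 31.85
position: [0.4533, 0.0796, 0.3555]
tool_rot: [3.141, 0.001, 3.087]
force: [1.9, 0.1, -1.0]
grip_width: 0.0574
clock: 32.35
position: [0.4544, -0.1456, 0.3556]
tool_rot: [3.141, 0.001, 3.087]
force: [0.6, 0.7, -0.4]
grip_width: 0.0579
clock: 32.75
position: [0.4535, -0.2842, 0.3554]
tool_rot: [-3.14, 0.0, 3.08]
force: [-0.1, 0.4, 0.2]
grip_width: 0.0574
[ 0.45405985 -0.28138318  0.35512358]
px [115  99] top 0.064 xy [ 0.3711 -0.4828] size [42. 43.] long-axis 1.902 bgr [67. 21. 51.]
px [383  98] top 0.062 xy [ 0.3898 -0.1501] size [47. 47.] long-axis 2.539 bgr [78. 27. 61.]
px [213 139] top 0.03 xy [ 0.4297 -0.3685] size [39. 95.] long-axis 1.68 bgr [89. 87. 86.]
px [417 197] top 0.025 xy [ 0.5307 -0.0873] size [67. 67.] long-axis 0.1 bgr [110. 111. 113.]
px [327 201] top 0.029 xy [ 0.5273 -0.2167] size [95. 39.] long-axis 1.413 bgr [92. 90. 90.]
px [ 88 214] top 0.075 xy [ 0.5151 -0.5457] size [45.  8.] long-axis 0.018 bgr [16. 28. 41.]
px [144 250] top 0.086 xy [ 0.5777 -0.4831] size [17. 18.] long-axis 2.891 bgr [41. 52. 64.]
px [309 262] top 0.024 xy [ 0.6286 -0.2324] size [169.  33.] long-axis 1.501 bgr [  9.  55. 110.]
px [116 280] top 0.032 xy [ 0.6351 -0.5444] size [16.  5.] long-axis 0.909 bgr [61. 63. 67.]
[-0.01250755  0.10306121  0.49111409  1.79667659 -0.05027859  1.25412964
  2.00340556]
```

View pics/scene8.png

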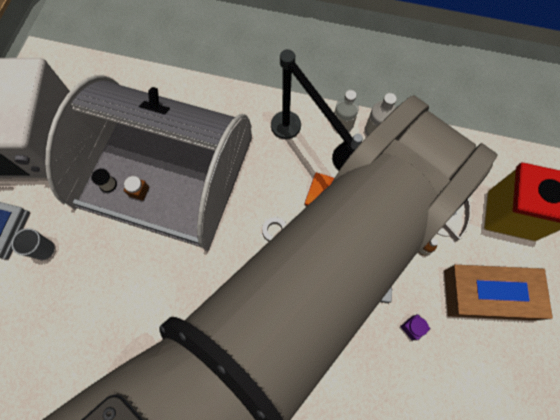

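```bash
python3 -m pendant '[[-0.5,-2,0,-0.14],[-1,-4,0,-0.28],[-1.5,-6,0,-0.42],[-2,-8,0,-0.56],[-2.4,-8.7,0,-0.7]]'; python3 -m pendant '[[0,0,-3,-0.14],[0,0,-7,-0.28],[0,0,-11,-0.42],[0,0,-15,-0.56],[0,0,-19,-0.7]]';python3 -m pendant '[[0,0,-3,0],[0,0,-6,0],[0,0,-6,0],[0,0,-6,0]]'
```

```text
clock: 33.4
position: [0.4309, -0.366, 0.3552]
tool_rot: [3.141, 0.0, 2.381]
force: [-0.4, 0.3, -0.1]
grip_width: 0.0576
clock: 33.9
position: [0.4317, -0.3641, 0.1639]
tool_rot: [3.14, -0.0, 1.683]
force: [1.9, 0.7, -0.2]
grip_width: 0.0577
clock: 34.3
position: [0.4315, -0.3651, 0.1057]
tool_rot: [-3.141, -0.001, 1.688]
force: [0.7, 0.5, 0.8]
grip_width: 0.0576
```

```bash
python3 -m pendant '[[-0.15,-0.3,-4,0],[-0.15,-0.3,-7,0],[-0.15,-0.3,-9.1,0],[-0.15,-0.3,-9.1,0],[-0.15,-0.3,-9.1,0]]'; python3 -m pendant '[[0,0,0,0],[0,0,0,0],[0,0,0,0],[0,0,0,0],[0,0,0,0]]' -1 60
```

```text
clock: 34.8
position: [0.4305, -0.3692, 0.0158]
tool_rot: [3.14, 0.001, 1.687]
force: [0.2, -0.8, 0.9]
grip_width: 0.0577
clock: 35.3
position: [0.4306, -0.3692, 0.0161]
tool_rot: [3.139, 0.001, 1.687]
force: [-2.3, 2.7, 15.7]
grip_width: 0.037
```

```bash
python3 -m pendant '[[0,0,4,0],[0,0,9,0],[0,0,14,0.1],[0,0,19,0.2],[0,0,24,0.3]]'; python3 -m pendant '[[0.5,2,5,0.1],[1,6,8,0.2],[2,10.5,8,0.3],[3,15,8,0.4],[3,19.5,8,0.5]]'; python3 -m pendant '[[0,4.5,0,0.12],[0,9,0,0.24],[0,13.5,0,0.36],[0,18,0,0.48],[1,21,0,0.6]]'; python3 -m pendant '[[2,4.5,0,0],[4,9,0,0],[5,13.5,0,0],[6.7,18.8,0,0],[6.7,18.8,0,0]]'; python3 -m pendant '[[0,0,0,0],[0,0,0,0]]'
```

```text
clock: 35.8
position: [0.429, -0.3687, 0.2573]
tool_rot: [3.141, 0.001, 1.99]
force: [2.4, 0.7, -2.6]
grip_width: 0.0367
clock: 36.3
position: [0.4599, -0.1718, 0.3354]
tool_rot: [3.14, 0.002, 2.491]
force: [0.7, 0.5, -2.1]
grip_width: 0.0367
clock: 36.8
position: [0.4684, 0.0389, 0.3353]
tool_rot: [3.14, 0.002, 3.094]
force: [0.8, -0.1, -1.8]
grip_width: 0.0366
clock: 37.3
position: [0.5363, 0.2303, 0.3343]
tool_rot: [3.14, 0.0, 3.093]
force: [-0.0, 0.4, -1.4]
grip_width: 0.0371
clock: 37.5
position: [0.5364, 0.223, 0.3346]
tool_rot: [-3.141, 0.001, 3.086]
force: [0.6, -0.8, -1.1]
grip_width: 0.0368
```

```bash
python3 -m pendant '[[0,0,-5,0],[0,0,-10,0],[0,0,-15,0],[0,0,-20,0],[0,0,-25,0]]'; python3 -m pendant '[[0,0,-2,0],[0,0,-4,0],[0,0,-5.5,0],[0,0,-5.5,0],[0,0,-5.5,0]]'; python3 -m pendant '[[0,0,0,0],[0,0,0,0],[0,0,0,0],[0,0,2,0],[0,0,5,0]]' 0.2; python3 -m pendant '[[0,0,5,0],[0,0,10,0],[0,0,15,0],[0,0,20,0],[0,0,25,0]]'
```

```text
clock: 38.0
position: [0.5369, 0.2225, 0.0836]
tool_rot: [3.141, 0.002, 3.085]
force: [0.3, 1.0, -1.8]
grip_width: 0.0367
clock: 38.5
position: [0.5369, 0.2235, 0.0296]
tool_rot: [-3.142, 0.001, 3.086]
force: [0.7, 0.2, -1.2]
grip_width: 0.037
clock: 39.0
position: [0.5355, 0.2238, 0.0784]
tool_rot: [-3.14, -0.002, 3.087]
force: [-0.6, 0.4, 0.5]
grip_width: 0.0512
clock: 39.5
position: [0.5361, 0.224, 0.3317]
tool_rot: [3.141, 0.001, 3.087]
force: [-0.3, -0.3, -0.5]
grip_width: 0.0511
```

Now the last case.

```bash
python3 -m pendant '[[-2,-4.5,2,0],[-4,-9,2,0],[-6,-13.5,2,0],[-8,-18,2,0],[-8,-22.5,2,0]]' 0.35; python3 -m pendant '[[0,-4.5,0,0],[0,-9,0,0],[0,-13.5,0,0],[0,-18,0,0],[0,-18,0,0]]';python3 m.py wrist;  python3 - <<'E'
from h import *
for n in('wrist','scene'):
    f=grab(n);cv2.imwrite(f'pics/{n}9.png',f['img'])
E
```

```text
clock: 40.0
position: [0.4543, -0.0024, 0.3495]
tool_rot: [3.14, 0.001, 3.087]
force: [1.4, -0.0, 0.1]
grip_width: 0.0576
clock: 40.5
position: [0.4554, -0.1863, 0.3495]
tool_rot: [-3.14, 0.001, 3.08]
force: [0.9, 1.0, 0.0]
grip_width: 0.0574
[ 0.45586124 -0.18334952  0.34924968]
px [ 34 102] top 0.064 xy [ 0.3712 -0.482 ] size [44. 42.] long-axis 1.487 bgr [60. 18. 45.]
px [304 102] top 0.062 xy [ 0.3899 -0.15  ] size [46. 45.] long-axis 1.509 bgr [48. 15. 37.]
px [349 201] top 0.026 xy [ 0.5307 -0.0867] size [67. 67.] long-axis 0.41 bgr [109. 112. 115.]
px [258 205] top 0.03 xy [ 0.5273 -0.2163] size [95. 39.] long-axis 1.43 bgr [86. 83. 82.]
px [ 16 218] top 0.075 xy [ 0.521  -0.5451] size [34. 10.] long-axis 0.005 bgr [15. 25. 37.]
px [ 73 254] top 0.086 xy [ 0.5781 -0.4829] size [18. 17.] long-axis 1.457 bgr [39. 49. 61.]
px [254 266] top 0.024 xy [ 0.629  -0.2319] size [168.  31.] long-axis 1.48 bgr [ 12.  54. 108.]
px [ 51 284] top 0.032 xy [ 0.6355 -0.5443] size [16.  5.] long-axis 1.062 bgr [58. 60. 64.]
```

View pics/scene9.png

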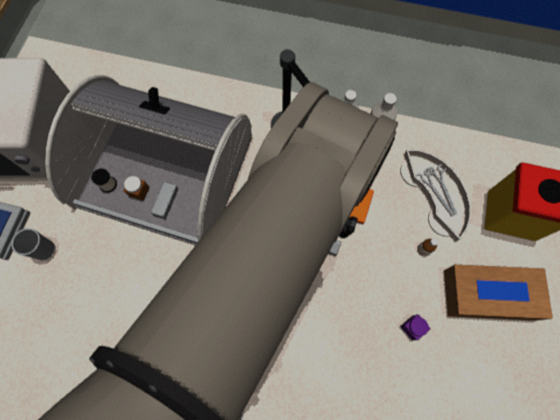

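Spool, jar and one case are inside the cabinet at (103,180), (135,188) and (164,200). The last case is at (.527, -.2165), with its long axis at 1.415 rad.

```bash
python3 -m pendant '[[1,-1,0,-0.14],[2,-2,0,-0.28],[3,-3.3,0,-0.42],[4,-3.3,0,-0.56],[5,-3.3,0,-0.7]]'; python3 -m pendant '[[1,0,0,-0.14],[2.1,0,-3,-0.28],[2.1,0,-6,-0.42],[2.1,0,-9,-0.56],[2.1,0,-12,-0.7]]';python3 -m pendant '[[0,0,-3,-0.14],[0,0,-6,-0.26],[0,0,-9,-0.26],[0,0,-12,-0.26],[0,0,-12,-0.26]]';python3 -m pendant '[[0,0,0,0]]'
```

```text
clock: 41.15
position: [0.5072, -0.2125, 0.349]
tool_rot: [3.141, -0.0, 2.383]
force: [-0.3, 0.3, -0.6]
grip_width: 0.0578
clock: 41.65
position: [0.5278, -0.212, 0.2279]
tool_rot: [3.141, -0.001, 1.683]
force: [1.1, -0.0, -0.1]
grip_width: 0.0575
clock: 42.15
position: [0.526, -0.2113, 0.1059]
tool_rot: [-3.136, -0.001, 1.429]
force: [0.6, 0.4, 0.2]
grip_width: 0.0575
clock: 42.25
position: [0.5277, -0.213, 0.1094]
tool_rot: [-3.141, -0.0, 1.428]
force: [-0.8, -0.1, 0.1]
grip_width: 0.0577
```

```bash
python3 -m pendant '[[0,-0.3,-3,0],[0,-0.3,-6,-0.01],[0,-0.3,-9.3,-0.01],[0,-0.3,-9.3,-0.01],[0,-0.3,-9.3,-0.01]]'; python3 -m pendant '[[0,0,0,0],[0,0,0,0],[0,0,0,0],[0,0,0,0],[0,0,0,0]]' -1 60
```

```text
clock: 42.75
position: [0.5283, -0.2169, 0.0177]
tool_rot: [3.141, -0.0, 1.417]
force: [-0.2, -0.8, 1.0]
grip_width: 0.0576
clock: 43.25
position: [0.5289, -0.217, 0.0184]
tool_rot: [3.138, -0.0, 1.417]
force: [-3.4, 2.3, 16.0]
grip_width: 0.0366
```

```bash
python3 -m pendant '[[0,0,4,0],[0,0,9,0],[-1,0,14,0.1],[-3,0,19,0.2],[-5,0,24,0.3]]'; python3 -m pendant '[[-0.5,2,5,0.14],[-1,5,8,0.28],[-1,8,8,0.42],[-1,11,8,0.56],[-1,14,8,0.7]]'; python3 -m pendant '[[0,3,0,0.14],[0,6,0,0.28],[0,9,0,0.42],[1,12,0,0.56],[2,15,0,0.668]]'; python3 -m pendant '[[2,3,0,0],[4.4,6.8,0,0],[4.4,6.8,0,0],[4.4,6.8,0,0]]'; python3 -m pendant '[[0,0,0,0],[0,0,0,0]]'
```

```text
clock: 43.75
position: [0.4799, -0.2171, 0.2509]
tool_rot: [3.14, 0.001, 1.72]
force: [1.1, 0.8, -0.8]
grip_width: 0.0368
clock: 44.25
position: [0.4703, -0.076, 0.3296]
tool_rot: [3.139, 0.001, 2.422]
force: [0.4, -0.9, -2.0]
grip_width: 0.0367
clock: 44.75
position: [0.4906, 0.074, 0.3295]
tool_rot: [3.14, 0.002, 3.09]
force: [-0.1, -1.4, -1.1]
grip_width: 0.0369
clock: 45.15
position: [0.5347, 0.1416, 0.3286]
tool_rot: [-3.141, 0.001, 3.086]
force: [0.0, -1.0, -1.2]
grip_width: 0.0367
clock: 45.35
position: [0.5345, 0.1402, 0.3287]
tool_rot: [3.141, 0.001, 3.083]
force: [-0.2, 0.3, -1.3]
grip_width: 0.0368
```

```bash
python3 -m pendant '[[0,0,-5,0],[0,0.2,-10,0],[0,0.2,-15,0],[0,0.2,-20,0],[0,0.2,-25,0]]'; python3 -m pendant '[[0,0,-2,0],[0,0,-4,0],[0,0,-4.7,0],[0,0,-4.7,0],[0,0,-4.7,0]]'; python3 -m pendant '[[0,0,0,0],[0,0,0,0],[0,0,0,0],[0,0,2,0],[0,0,5,0]]' 0.2; python3 -m pendant '[[0,0,5,0],[0,0,10,0],[0,0,15,0],[0,0,20,0],[0,0,25,0]]';  python3 -m pendant '[[-2,-3,2,0],[-4,-6,4,0],[-6,-10,5,0],[-8,-14,5,0],[-8,-14,5,0]]'; python3 - <<'E'
from h import *
for n in('wrist','scene','top'):
    f=grab(n);cv2.imwrite(f'pics/{n}10.png',f['img'])
E
```

```text
clock: 45.85
position: [0.535, 0.1432, 0.0773]
tool_rot: [3.14, 0.002, 3.084]
force: [1.5, 11.9, 3.6]
grip_width: 0.0368
clock: 46.35
position: [0.535, 0.1436, 0.0315]
tool_rot: [3.141, 0.001, 3.085]
force: [0.8, 6.1, -2.4]
grip_width: 0.0365
clock: 46.85
position: [0.5342, 0.1446, 0.0811]
tool_rot: [3.141, -0.001, 3.086]
force: [0.6, 6.7, -3.0]
grip_width: 0.0511
clock: 47.35
position: [0.5343, 0.1422, 0.3341]
tool_rot: [3.141, 0.001, 3.083]
force: [0.8, 1.4, 0.0]
grip_width: 0.0513
clock: 47.85
position: [0.4526, -0.0024, 0.3823]
tool_rot: [3.139, 0.002, 3.078]
force: [-0.6, 1.1, 0.1]
grip_width: 0.0512
```

View pics/scene10.png

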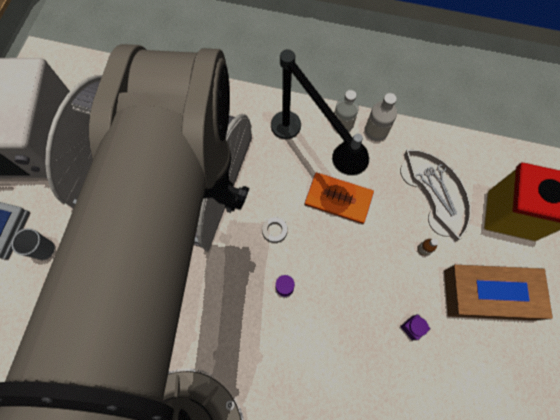

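View pics/wrist10.png

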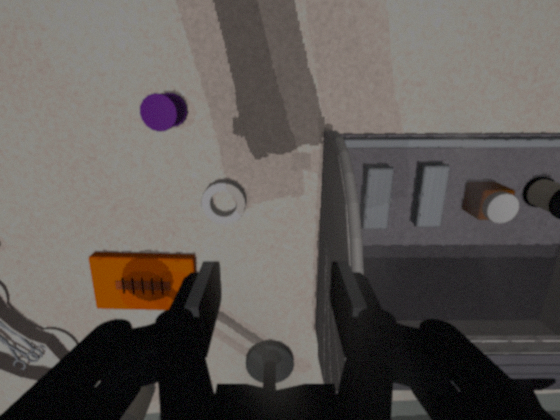

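All four items stand inside the cabinet: cases at wrist (378,197) and (432,195), jar (495,202), spool (548,195). Tape, drops and the purple ones have not moved. I go to the handle to close the cover.

```bash
python3 -m pendant '[[2,4.5,0,0],[4,9,0,0],[7,13,0,0],[10.5,16,0,0],[14,19,0,0]]' 0.2 30; python3 -m pendant '[[3.5,3,0,0],[7,6,0,0],[11,6.8,0,0],[13.6,6.8,-1,0],[13.6,6.8,-3,0]]'; python3 -m pendant '[[0,0,0,0],[0,0,0,0]]'; python3 - <<'E'
from h import *
f=grab('wrist');cv2.imwrite('pics/w11.png',f['img']);print(sensors.sense()['position'],sensors.sense()['tool_rot'])
X=cloud(f);m=(abs(X[...,0]-.735)<.05)&(abs(X[...,1]-.256)<.03)&(X[...,2]>.242);P=X[m];print(m.sum(),P.min(0),P.max(0),np.median(P,0))
E
```

```text
clock: 48.5
position: [0.5958, 0.1965, 0.3802]
tool_rot: [-3.141, -0.001, 3.087]
force: [0.2, -0.0, 1.1]
grip_width: 0.0514
clock: 49.0
position: [0.7335, 0.2623, 0.3488]
tool_rot: [-3.14, 0.0, 3.085]
force: [-0.3, 0.1, -0.7]
grip_width: 0.0514
clock: 49.2
position: [0.7303, 0.2622, 0.3505]
tool_rot: [-3.141, -0.001, 3.086]
force: [0.1, 0.3, 0.3]
grip_width: 0.0514
[0.7304961  0.26206016 0.35173246] [3.14117690e+00 1.95003506e-04 3.08563102e+00]
15058 [0.70388005 0.22600012 0.24201247] [0.74049371 0.28599982 0.42973736] [0.71658212 0.24868215 0.41554019]
```

View pics/w11.png

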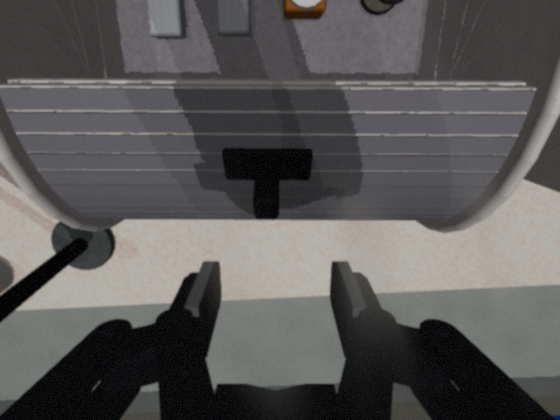

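```bash
python3 -m pendant '[[-0.2,-0.6,0,0],[-0.2,-0.6,-3,0],[-0.2,-0.6,-6,0],[-0.2,-0.6,-9,0],[-0.2,-0.6,-9,0]]';python3 -m pendant '[[0,0,-1.5,0],[0,0,-2.7,0],[0,0,-2.7,0]]'; python3 -m pendant '[[0,0,0,0],[0,0,0,0],[0,0,0,0],[0,0,0,0],[0,0,0,0]]' -1 30
```

```text
clock: 49.75
position: [0.7269, 0.2549, 0.258]
tool_rot: [-3.14, -0.004, 3.085]
force: [0.2, 0.3, -0.9]
grip_width: 0.051
clock: 50.05
position: [0.7283, 0.2552, 0.233]
tool_rot: [-3.141, -0.001, 3.085]
force: [-0.4, -0.5, 0.1]
grip_width: 0.0511
clock: 50.55
position: [0.7292, 0.2557, 0.235]
tool_rot: [3.141, 0.001, 3.085]
force: [2.1, 2.8, 6.0]
grip_width: 0.0178
```

```bash
python3 -m pendant '[[-0.45,0.03,0.1,0],[-0.9,0.05,0.25,0],[-0.9,0.05,0.25,0]]'; python3 -m pendant '[[-0.96,0.05,0.47,0],[-1.94,0.11,0.88,0],[-2.94,0.17,1.24,0],[-3.96,0.22,1.54,0],[-4.99,0.28,1.8,0]]'; python3 -m pendant '[[-1.04,0.06,0.2,0],[-2.1,0.12,0.35,0],[-3.15,0.18,0.44,0],[-4.22,0.24,0.48,0],[-5.28,0.3,0.47,0]]'; python3 -m pendant '[[-1.06,0.06,-0.08,0],[-2.11,0.12,-0.2,0],[-3.16,0.18,-0.38,0],[-4.2,0.24,-0.61,0],[-5.22,0.3,-0.9,0]]'
```

```text
clock: 50.85
position: [0.7214, 0.2562, 0.2386]
tool_rot: [3.14, 0.005, 3.085]
force: [7.1, 2.7, 10.4]
grip_width: 0.0171
clock: 51.35
position: [0.6707, 0.2592, 0.2554]
tool_rot: [3.14, 0.003, 3.085]
force: [7.4, 5.0, -0.7]
grip_width: 0.0177
clock: 51.85
position: [0.6177, 0.2624, 0.2599]
tool_rot: [3.14, 0.003, 3.085]
force: [8.3, 5.6, -1.7]
grip_width: 0.0174
clock: 52.35
position: [0.5657, 0.2656, 0.2513]
tool_rot: [3.139, 0.003, 3.085]
force: [5.5, 6.7, 3.9]
grip_width: 0.0176
```

```bash
python3 -m pendant '[[-1.01,0.06,-0.34,0],[-2,0.12,-0.73,0],[-2.97,0.17,-1.17,0],[-3.91,0.22,-1.66,0],[-4.83,0.28,-2.2,0]]'; python3 -m pendant '[[-0.89,0.05,-0.58,0],[-1.74,0.1,-1.21,0],[-2.57,0.14,-1.88,0],[-3.36,0.19,-2.59,0],[-4.11,0.23,-3.35,0]]'; python3 -m pendant '[[-0.71,0.04,-0.79,0],[-1.38,0.08,-1.62,0],[-2,0.12,-2.48,0],[-2.58,0.15,-3.37,0],[-3.12,0.18,-4.29,0]]'; python3 -m pendant '[[-0.49,0.03,-0.94,0],[-0.92,0.05,-1.91,0],[-1.31,0.07,-2.9,0],[-1.65,0.09,-3.92,0],[-1.93,0.11,-4.94,0]]'
```

```text
clock: 52.85
position: [0.5172, 0.2685, 0.2294]
tool_rot: [3.139, 0.003, 3.085]
force: [3.5, 6.3, 6.7]
grip_width: 0.0177
clock: 53.35
position: [0.4758, 0.271, 0.1956]
tool_rot: [3.139, 0.002, 3.085]
force: [0.6, 8.2, 6.7]
grip_width: 0.0175
clock: 53.85
position: [0.4443, 0.2729, 0.1524]
tool_rot: [3.139, 0.001, 3.085]
force: [-1.3, 8.1, 5.1]
grip_width: 0.0173
clock: 54.35
position: [0.4249, 0.2741, 0.1027]
tool_rot: [3.139, 0.001, 3.086]
force: [-1.6, 8.5, 5.1]
grip_width: 0.0175
```

Near shut. I press gently to the stop.

```bash
python3 -m pendant '[[-0.1,0,-0.2,0],[-0.1,0,-0.4,0],[-0.1,0,-0.4,0]]'; python3 -m pendant '[[0,0,-0.1,0],[0,0,-0.2,0],[0,0,-0.2,0]]'
```

```text
clock: 54.65
position: [0.4241, 0.2742, 0.0991]
tool_rot: [3.139, 0.001, 3.086]
force: [-4.3, 8.8, 8.4]
grip_width: 0.0177
clock: 54.95
position: [0.4243, 0.2742, 0.0986]
tool_rot: [3.138, 0.001, 3.085]
force: [-13.9, 1.3, 46.2]
grip_width: 0.0177
```

```bash
python3 -m pendant '[[0,0,0.1,0],[0,0,0.1,0],[0,0,0.1,0],[0,0,0.1,0]]' 0.3; python3 -m pendant '[[0,0,3,0],[-1,0,7,0],[-2,0,12,0],[-2,0,17,0],[-2,0,22,0]]'; python3 -m pendant '[[0,4,2,0],[-1,8,4,0],[-2,12,4,0],[-3,16,4,0],[-5,20,4,0]]';python3 -m pendant '[[-2,3,0,0],[-5,6,0,0],[-6,8,0,0],[-6,8,0,0]]'; python3 - <<'E'
from h import *
from scipy.optimize import least_squares
n=np.array([np.cos(-.057),np.sin(-.057)]);t=np.array([-n[1],n[0]])
for nm in('scene','top'):
    f=grab(nm);cv2.imwrite(f'pics/{nm}12.png',f['img']);X=cloud(f)
    u=X[...,:2]@n-.609;v=X[...,:2]@t
    m=(u<-.185)&(u>-.24)&(X[...,2]>.08)&(X[...,2]<.16)&(v>.26)&(v<.33)
    print('handle',m.sum(),np.median(X[m],0),X[m].max(0),X[m].min(0))
    m=(abs(X[...,0]-.667)<.03)&(abs(X[...,1]+.23)<.03)&(X[...,2]>.335)&(X[...,2]<.36); print('stub',m.sum(),np.median(X[m],0))
E
```

```text
clock: 55.35
position: [0.4239, 0.2723, 0.0972]
tool_rot: [-3.141, -0.0, 3.085]
force: [0.5, 0.2, 0.2]
grip_width: 0.0555
clock: 55.85
position: [0.4034, 0.272, 0.3184]
tool_rot: [-3.141, -0.0, 3.085]
force: [0.8, 0.5, 0.2]
grip_width: 0.0555
clock: 56.35
position: [0.3542, 0.4736, 0.3562]
tool_rot: [-3.141, 0.0, 3.083]
force: [0.8, 1.1, -0.5]
grip_width: 0.0556
clock: 56.75
position: [0.2913, 0.5551, 0.3554]
tool_rot: [-3.141, -0.001, 3.089]
force: [-0.1, 0.1, -0.8]
grip_width: 0.0558
handle 138 [0.42144394 0.27062783 0.11820667] [0.43996048 0.28250704 0.12588745] [0.40447434 0.26377246 0.09721258]
stub 82 [ 0.66384077 -0.22822351  0.34395263]
handle 109 [0.42422366 0.2700459  0.11836507] [0.43994952 0.2827488  0.12645816] [0.40869902 0.26300264 0.10131768]
stub 74 [ 0.66660264 -0.22827493  0.34435797]
```

View pics/scene12.png

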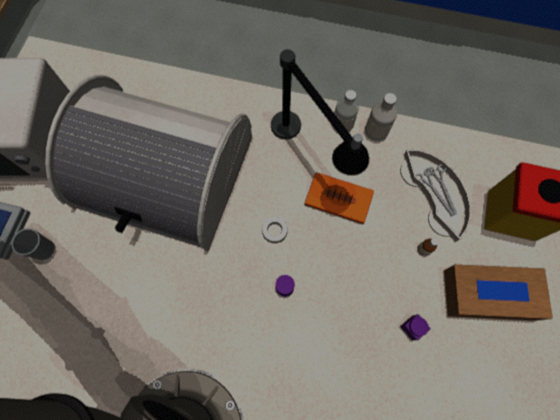

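View pics/top12.png

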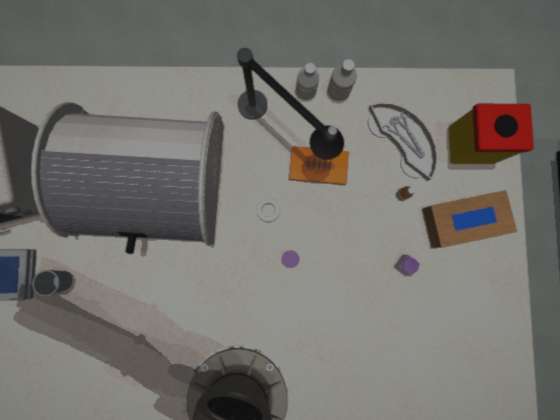

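The cover is shut with the handle at its starting place, the lamp is over the pad, and the tape and drops have not moved. I hand in.

```bash
python3 -m pendant '[[0,0,0,0],[0,0,0,0],[0,0,0,0]]'; python3 -c "
from cell import ticket;print(ticket.close_job())"
```

```text
clock: 57.15
position: [0.2947, 0.5519, 0.3567]
tool_rot: [3.141, 0.0, 3.084]
force: [0.1, 0.2, 0.8]
grip_width: 0.0557
the job is handed in; nothing more can be done
None
```

The job is done and handed in at about 57 s of the 210 s allowed. I swung the lamp over the pad and rolled the cover open to its stop. I then put the spool, the jar and both steel cases (all four that were there) in the cabinet and rolled the cover shut to its stop.

- **Contents:** a picture before closing showed all four items inside, on the floor of the front half.
- **Cover:** the force jumped at the stop both opening and shutting, and the handle finished within about 4 mm of its starting place.
- **Lamp:** its head is within about 8 mm of the measured pad centre.
- **Left alone:** the tape, drops bottle and purple look-alikes show no visible movement.
- **Readings that disagreed:** the fully open angle worked out at about 120° against the stated 117°, which I put down to a few millimetres' error in my cabinet fit. The two fixed cameras differed by about 3–4 mm on the pad and the lamp stub.
- **Contact:** while lowering the last case I felt a brief sideways force of about 12 N, probably the wrist against the cabinet's end wall. That is under the 40 N limit.

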